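# Prop up the counter tablet in the parts store

## Task

Get the customer tablet ready on the parts counter. Swing the folding prop leg of the tablet stand up and back with a gentle push until it is firmly against its stop, leaning on it with some 8 to 12 N for a moment and never with more than 20 N. Then lift the tablet out of its charging dock, set it down (do not drop it) square and central in the channel behind the stand's two front lips, and leave it leaning back on the leg; leave the things standing around where they are.

Things in the scene. Friction and masses are not known exactly. Their poses are not given: they have to be found in the camera images.
- stand: Tablet stand screwed to the counter: dark steel plate 112 x 150 x 8 mm (x from -60 to +52 mm, y +-75 mm). Origin on the counter under the plate; x axis to its front (roughly away from the robot), y along its width, z up. Fixed hinge ears at x = 0, y = +-46 mm, 28 mm high. Two yellow front lips at y = +-56 mm, each 26 mm wide and 6 mm thick, centred at x = 49 mm, 26 mm high above the counter.
- stand_hinge (a point): Middle of the leg's hinge axis, which runs along the stand's y, 22 mm above the counter at the stand's x = 0, y = 0. Axes as the stand's.
- stand_channel (a point): Point on the floor of the open channel behind the lips, where the tablet's lower edge ends up: 8 mm above the counter, at the stand's x = 38 mm, y = 0. The channel floor is free from the stand's x = 10 mm to the lips' inner face at x = 46 mm. Axes as the stand's.
- leg_bar (a point): Centre of the crossbar (orange sleeve, 10 mm thick, 60 mm wide along y) at the free end of the U-shaped leg of 10 mm rod, 85 mm from the hinge axis. x axis from hinge to bar, y along the bar. It starts half folded, 18 to 51 degrees above level, the bar in front of or over the lips, and swings up and back to upright or just past it. The hinge is stiff: 2.4 N at the bar; it stays where left.
- stop (a point): Red stop bracket of the leg, on the hinge axis (origin as stand_hinge), clamped anywhere from 94 to 100 degrees from flat. Its x axis points from the hinge nearly as the leg stands when at the stop; but the rubber pad on it can be screwed in or out, so the leg meets it up to 5 degrees before or after that: only feel tells. From there the force at the bar climbs by 5 to 15 N per mm.
- tablet_mid (a point): Centre of the tablet, a flat slab 10 mm thick (its x, the screen on the +x side), 200 mm wide (y) and 160 mm high (z, up), 0.3 to 0.5 kg. It stands upright in the slot of the dock and can be gripped over its free top edge from above.
- tablet_foot (a point): Middle of the tablet's lower edge face, 80 mm below tablet_mid along the tablet's z.
- dock: Charging dock fixed to the counter, origin on the counter under its centre: base 90 x 140 x 12 mm, with two grey walls, 140 mm long in y, up to 42 mm above the counter, forming a slot 14 mm wide across x and 30 mm deep. x axis across the slot.
- bin: Loose open blue parts bin, 90 x 120 x 50 mm, origin under its centre. Not to be moved.
- oil_filter: Loose orange oil filter, 76 mm across, 78 mm high, origin under its centre. Not to be moved.
- plug_box: Loose yellow and blue box of spark plugs, 60 x 100 x 35 mm, origin under its centre. Not to be moved.
Not all that is in view belongs to the job. What is meant by the stand is not brown or turquoise, and is the smaller of those in its own colour.

How it is judged:
On the way, in this order (a step that is already met when the one before it is completed fails the run):
1. the leg is pressed home: within 0.11 rad of the stop bracket's direction, the gripper leaning on it with more than 7 N for 0.2 s (angle between the x axis of leg_bar and the x axis of stop, either way round below 0.11 rad and contact force between the fingers and leg above 7 N), for 0.2 s.
2. the tablet has been lifted clear of the dock (contact force between the fingers and tablet above 1 N and height (world z) of tablet_foot above 0.045 m), for 0.1 s.
3. the tablet, still held, is set on the floor of the channel (lower edge within 6 mm of the floor, up to 24 mm behind its place) (contact force between the fingers and tablet above 1 N and z of tablet_foot in the frame of stand_channel below 0.006 m and x of tablet_foot in the frame of stand_channel between -0.024 and 0.009 m), for 0.05 s.
At the end, for the whole second after the job is handed in: Leg at its stop (within 0.11 rad of the bracket). Tablet released, at rest, leaning on the leg 0.15 to 0.7 rad from upright, square within 0.12 rad, its lower edge on the channel floor (6 mm) behind the lips, at most 24 mm behind and 35 mm aside of its place (angle between the x axis of leg_bar and the x axis of stop, either way round below 0.11 rad and contact force between tablet and leg above 0.1 N and x of tablet_foot in the frame of stand_channel between -0.024 and 0.009 m and y of tablet_foot in the frame of stand_channel between -0.035 and 0.035 m and z of tablet_foot in the frame of stand_channel between -0.003 and 0.006 m and angle between the y axis of tablet_mid and the y axis of stand, either way round below 0.12 rad and angle between tablet_mid's own z axis and vertical between 0.15 and 0.7 rad and contact force between the fingers and tablet below 0.05 N and linear speed of tablet below 0.01 m/s); the robot touches nothing.
It fails at once if the leg is pushed with more than 20 N (contact force between any of the fingers, the arm and leg above 20 N).
It fails at once if the tablet touches the leg before the leg is at its stop (contact force between tablet and leg above 1 N and angle between the x axis of leg_bar and the x axis of stop, either way round above 0.15 rad).
It fails at once if a bystander is moved by more than 15 mm (distance of any of bin, oil_filter, plug_box from where it was at the start of the episode above 0.015 m).
It also fails if it takes over 67 s, if anything falls off the work surface, if the arm or the gripper's body presses on something with over 40 N, if the wrist force passes 120 N, or if a joint passes its speed limit or range.

## Robot

A 7-joint arm with a two-finger parallel gripper is mounted at the origin on the work surface. World frame = base frame: x ahead of the robot, y to its left, z up, the work surface at z = 0. Lengths are in m, angles in rad, forces in N, time in s.
With the tool pointing down it reaches from about 0.4 to 0.85 m from the base axis. Payload 4.5 kg.
Tool frame: the origin (TCP) lies at the very end of the fingers, on their centre line; the grasp point (between the pads) lies 19 mm behind it; z points along the fingers, y is the direction in which the jaws open and shut (so a half turn about z gives the same grasp; the last joint's range is limited). The gripper opens to 85 mm and grips with 20 to 120 N. Pads are 22 mm wide; open, the fingers measure 114 mm over their backs; the gripper's body (76 mm by 85 mm) begins 54 mm behind the grasp point. The pads swing forward as they close: fully open they stand 13 mm farther back than shut.
Start: joints at [1.226, 0.689, -0.195, 1.565, 0.157, 0.902, -0.215], TCP at [0.231, -0.581, 0.231] pointing down, gripper open.
Joint ranges: [-3.01, 3.01], [-0.46, 2.08], [-1.47, 1.51], [0.13, 2.56], [-1, 4.14], [0.04, 2.09], [-2.66, 2.66]. Speed limits (rad/s): [2.57, 2.57, 3.14, 3.14, 3.14, 3.14, 3.14].

## Interface

Orientations are given as a unit quaternion [w, x, y, z].
In Python, from workcell import manip gives the robot as it stands. The module is installed in compiled form; this text tells all that it offers.
- The arm moves only by the tool send_rows, never from a script. Its argument "targets" is a list of rows, each an object with "linear": the shift along the tool's x, y, z in m, a list of three; "turn": the turn, a rotation vector about the tool's x, y, z in rad, a list of three; "jaw": the closure in counts, from 0 (fully open) to 255 (shut). In form: [{"linear": [tx, ty, tz], "turn": [ax, ay, az], "jaw": jaw}, ...]. A call has 1 to 10 rows; each row is the pose to reach, as a shift and turn from the pose measured when the call began, along the tool's axes at that moment; what a row does not reach only later rows make up. A row lasts 1/8 s, in which the tool goes at most 62.5 mm and 10.7 degrees, less where a joint would pass 70% of its speed; a pose out of reach is approached as far as the arm can. A call with a gripper value outside its range is refused whole. The fingers move at their own pace and stop on an object; the grip force is fixed at half the most. Time passes only in rows, so rows that repeat a pose let the fingers close. It gives the time, the measured TCP pose, the force and the opening at its end, in the units of the state.
- manip.sense(): the state, without advancing time (a new reading comes with each control period).
- manip.read_camera(name): name is "side" or "top"; returns a dict with "frame" (400x640x3 uint8, red, green, blue), "K" (3x3 intrinsics, pixels), "rvec" (rotation vector, rad) and "tvec" (3), from world to camera coordinates, as OpenCV has them. Camera axes: x right, y down, z forward; pixel columns grow to the right and rows downward; lengths in m; the calibration is good to about 2 mm. A picture is of the moment at which its call begins. There is no depth.
- manip.sign_off(): hands the job in, once; it reports no verdict.
The state is a dict: "clock": time; "q": joint angles; "dq": joint speeds; "effort": joint torques, N m; "eef_pos": TCP position; "orientation": TCP orientation; "force": force on the tool from outside, world axes, zero at the start; "moment": the same for the moment, N m; "width": finger opening in m.
Only numpy, scipy, OpenCV 4.12 (cv2) and the standard library are available. Lean on these libraries where they do the work, as an engineer would, in place of code of your own. Each camera call takes 0.05 s, during which the arm holds its last target.

## Working session

There is one attempt and no reset: what is moved stays moved. The work goes in short steps, Python scripts to look and compute and a tool call to move; the robot and the scene stay as the last step left them, time stands still between calls to the robot, and variables do not carry over. Pictures are saved under pics/ and viewed, and the job is handed in when it is done.

Besides the shell and the picture viewer there is one more tool, called after "Emit:" as name(argument=value, ...) on one line, values as JSON. send_rows: Moves the arm, as the interface text tells. Its arguments: {"type":"object","properties":{"targets":{"type":"array","items":{"type":"object","properties":{"linear":{"type":"array","items":{"type":"number"}},"turn":{"type":"array","items":{"type":"number"}},"jaw":{"type":"number"}}}}},"required":["targets"]}

```bash
mkdir -p pics
cat > h.py <<'E'
import numpy as np, cv2
from workcell import manip
def cam(n):
    c=manip.read_camera(n); return c
def save(c,fn): cv2.imwrite(fn,c["frame"][:,:,::-1])
E
python3 - <<'E'
from h import *
for n in("side","top"):
    c=cam(n); save(c,f"pics/{n}0.png"); np.savez(f"{n}0.npz",**{k:np.array(v) for k,v in c.items()})
    R=cv2.Rodrigues(np.array(c["rvec"]))[0]; print(n,np.array(c["K"]).tolist(),(-R.T@np.array(c["tvec"]).ravel()).round(3),R.round(3).tolist())
s=manip.sense(); print(s)
E
```

```text
side [[392.23925578759696, 0.0, 323.8225887827034], [0.0, 392.23925578759696, 204.72752431784832], [0.0, 0.0, 1.0]] [0.409 0.887 1.032] [[-0.994, -0.104, -0.017], [-0.065, 0.733, -0.677], [0.083, -0.672, -0.735]]
top [[436.8680613968987, 0.0, 318.0443243367384], [0.0, 436.8680613968987, 197.67060944631228], [0.0, 0.0, 1.0]] [ 0.378 -0.     1.404] [[0.029, -1.0, 0.005], [-0.994, -0.029, -0.102], [0.102, -0.002, -0.995]]
{'clock': 0.1, 'q': array([ 1.22583986,  0.68990843, -0.19451777,  1.56625805,  0.1573014 ,
        0.90250055, -0.215116  ]), 'dq': array([-8.07003172e-05, -1.80404835e-03, -6.44300852e-04, -2.66466707e-03,
        5.44166807e-04,  5.22111379e-04, -5.82253169e-04]), 'effort': array([-3.69819914e-03, -5.40596581e+01, -1.27169386e+00, -1.58984041e+01,
        9.32897703e-03,  4.41203738e-03, -1.71206000e-05]), 'eef_pos': array([ 0.23084036, -0.58016958,  0.23055419]), 'orientation': array([-8.12501497e-04,  9.82115323e-01,  1.88278473e-01, -2.19682881e-04]), 'force': array([ 0.00729355, -0.43211075,  0.0108196 ]), 'moment': array([-0.02825225,  0.02660561, -0.04209871]), 'width': 0.08490871710083378}
```

View pics/side0.png

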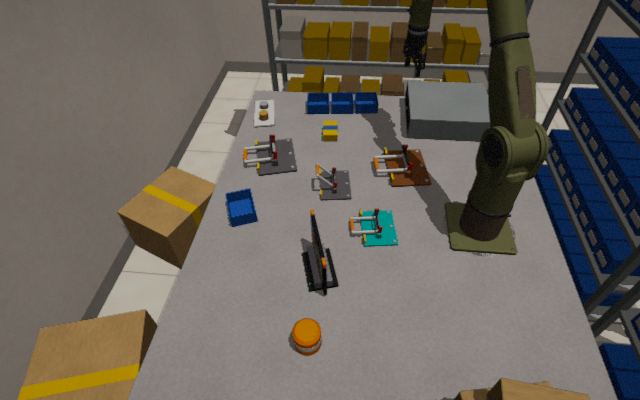

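View pics/top0.png

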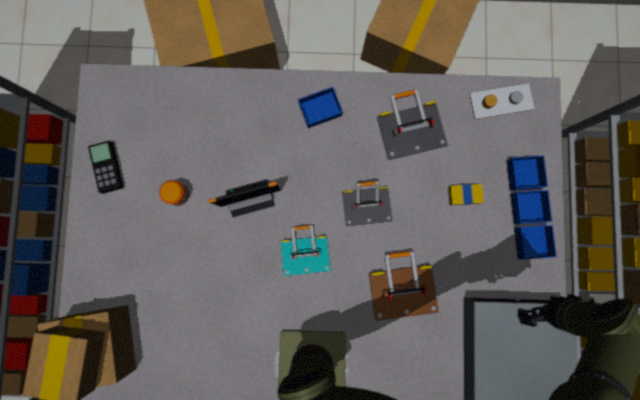

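Four stands are in view (top-view pixels):
- Large dark grey at (412,128).
- Small dark grey at (368,205).
- Turquoise at (305,252).
- Brown at (403,290).

The one meant is neither brown nor turquoise and is the smaller in its colour, so it is (368,205), which is (333,184) in the side view. I'll confirm that in an enlarged crop.

Run:
```python
from h import *
t=np.load("top0.npz")["frame"];s=np.load("side0.npz")["frame"]
a=cv2.resize(t[170:235,335:400+5],None,fx=5.5,fy=6,interpolation=cv2.INTER_CUBIC)
b=cv2.resize(s[155:210,300:365+5],None,fx=5.5,fy=6,interpolation=cv2.INTER_CUBIC)
o=np.zeros((400,800,3),np.uint8);o[:a.shape[0],:a.shape[1]]=a;o[:b.shape[0],400:400+b.shape[1]]=b
cv2.imwrite("pics/crop1.png",o[:,:,::-1])
a=cv2.resize(t[165:230,200:300],None,fx=4,fy=4,interpolation=cv2.INTER_CUBIC)
b=cv2.resize(s[200:300,290:350],None,fx=4,fy=4,interpolation=cv2.INTER_CUBIC)
o=np.zeros((400,800,3),np.uint8);o[:a.shape[0],:a.shape[1]]=a;o[:b.shape[0],450:450+b.shape[1]]=b
cv2.imwrite("pics/crop2.png",o[:,:,::-1])
```

```text
(no output)
```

View pics/crop1.png

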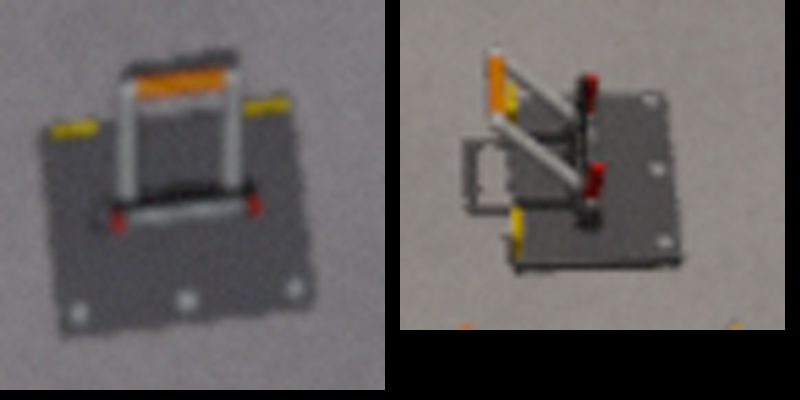

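View pics/crop2.png

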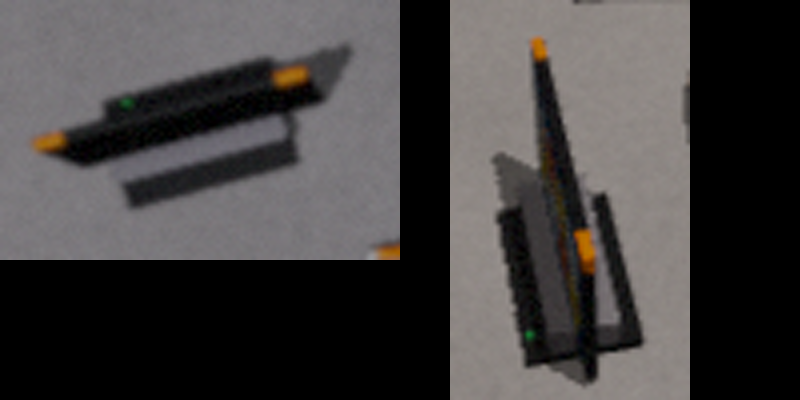

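The crop confirms it: small dark plate, orange crossbar raised over the lips, two red stop arms. The tablet in the dock has orange marks at the two ends of its top edge. Next I'll measure both.

```bash
cat >> h.py <<'E'
class V:
    def __init__(s,c):
        s.f=np.array(c["frame"]);s.K=np.array(c["K"]);s.r=np.array(c["rvec"],float).ravel();s.t=np.array(c["tvec"],float).ravel()
        s.R=cv2.Rodrigues(s.r)[0];s.C=-s.R.T@s.t;s.P=s.K@np.c_[s.R,s.t]
    def ray(s,p): return s.R.T@np.linalg.solve(s.K,[p[0],p[1],1])
    def plane(s,p,z): d=s.ray(p); return s.C+d*(z-s.C[2])/d[2]
    def proj(s,X): return cv2.projectPoints(np.atleast_2d(np.array(X,float)),s.r,s.t,s.K,None)[0][:,0]
def tri(a,pa,b,pb):
    X=cv2.triangulatePoints(a.P,b.P,np.array(pa,float).reshape(2,1),np.array(pb,float).reshape(2,1)).ravel(); return X[:3]/X[3]
def blobs(v,lo,hi,box,mn=3):
    x0,y0,x1,y1=box
    h=cv2.cvtColor(v.f[y0:y1,x0:x1],cv2.COLOR_RGB2HSV); m=cv2.inRange(h,lo,hi)
    n,l,st,ce=cv2.connectedComponentsWithStats(m)
    return [(int(st[i,4]),(ce[i]+[x0,y0]).round(2).tolist(),st[i,:4].tolist()) for i in range(1,n) if st[i,4]>=mn]
E
python3 - <<'E'
from h import *
T=V(np.load("top0.npz"));S=V(np.load("side0.npz"))
bx={'T':(335,165,405,235),'S':(305,155,360,210)}
for v,n in((T,'T'),(S,'S')):
    print(n,'yellow',blobs(v,(23,130,70),(34,255,255),bx[n]))
    print(n,'orange',blobs(v,(6,130,90),(20,255,255),bx[n]))
    print(n,'red',blobs(v,(0,130,60),(5,255,255),bx[n])+blobs(v,(174,130,60),(180,255,255),bx[n]))
print('tab T',blobs(T,(6,130,90),(22,255,255),(200,165,300,230)))
print('tab S',blobs(S,(6,130,90),(22,255,255),(295,200,345,300)))
E
```

```text
T yellow [(16, [383.31, 187.31], [45, 21, 7, 3]), (18, [348.28, 191.33], [9, 25, 9, 3])]
T orange [(58, [367.41, 183.19], [25, 16, 16, 5])]
T red [(4, [380.5, 203.5], [45, 38, 2, 2]), (3, [356.0, 206.0], [21, 40, 1, 3])]
S yellow [(7, [319.86, 171.57], [14, 14, 2, 6]), (9, [320.67, 192.0], [15, 35, 2, 6])]
S orange [(27, [317.04, 168.67], [11, 9, 3, 10])]
S red [(7, [334.29, 170.14], [29, 13, 2, 6]), (15, [334.73, 184.33], [28, 27, 4, 6])]
tab T [(36, [272.25, 183.5], [68, 16, 9, 6]), (25, [211.96, 200.16], [9, 33, 7, 5]), (18, [297.17, 227.67], [95, 61, 5, 4])]
tab S [(18, [311.67, 211.61], [15, 9, 4, 6]), (37, [323.43, 261.51], [26, 57, 5, 11])]
```

Run:
```python
from h import *
T=V(np.load("top0.npz"));S=V(np.load("side0.npz"))
L=[T.plane(p,.024) for p in([383.31,187.31],[348.28,191.33])]
print('lips T',L, 'S',[S.plane(p,.019) for p in([319.86,171.57],[320.67,192.0])])
d=L[1]-L[0];print('dist',np.linalg.norm(d),'yaw',np.arctan2(-d[0],d[1]))
C=[T.plane((p[0]/5.5+334.6,p[1]/6+169.6),.008) for p in([40,130],[62,335],[315,305],[290,98])]
print('corners T',np.round(C,4).tolist())
Cs=[S.plane((p[0]/5.5+299.6,p[1]/6+154.6),.008) for p in([115,265],[280,262],[263,93])]
print('corners S (fl, rl, rr)',np.round(Cs,4).tolist())
e=C[0]-C[3];print(np.arctan2(-e[0],e[1]),np.linalg.norm(e));e=C[1]-C[2];print(np.arctan2(-e[0],e[1]),np.linalg.norm(e))
e=C[0]-C[1];print(np.arctan2(e[1],e[0]),np.linalg.norm(e));e=C[3]-C[2];print(np.arctan2(e[1],e[0]),np.linalg.norm(e))
b=tri(T,(367.41,183.19),S,(317.04,168.67));print('bar',b,T.proj(b),S.proj(b))
r=[tri(T,a,S,c) for a,c in(((380.5,203.5),(334.29,170.14)),((356,206),(334.73,184.33)))];print('red',r)
# tablet marks
q=[tri(T,a,S,c) for a,c in(((272.25,183.5),(311.67,211.61)),((211.96,200.16),(323.43,261.51)))]
print('tab',q,[ (T.proj(x)[0].round(1).tolist(),S.proj(x)[0].round(1).tolist()) for x in q],np.linalg.norm(q[0]-q[1]))
```

```text
lips T [array([ 0.55849268, -0.21037416,  0.024     ]), array([ 0.5423515 , -0.09909971,  0.024     ])] S [array([ 0.55645224, -0.20930159,  0.019     ]), array([ 0.54146683, -0.10112772,  0.019     ])]
dist 0.11243905786315973 yaw 0.1440525971856403
corners T [[0.5439, -0.0796, 0.008], [0.4345, -0.0949, 0.008], [0.4547, -0.2416, 0.008], [0.5654, -0.2257, 0.008]]
corners S (fl, rl, rr) [[0.5398, -0.0778, 0.008], [0.4324, -0.0897, 0.008], [0.4529, -0.2385, 0.008]]
0.14663582626240182 0.14765664264692097
0.13679321260572544 0.14808590994020912
0.13892552894339372 0.1104425826734809
0.14279800244033614 0.1118976527855551
bar [ 0.56036793 -0.15247609  0.08504904] [[367.4055893  183.64050495]] [[316.56996271 168.60254168]]
red [array([ 0.50301372, -0.19985859,  0.03946735]), array([ 0.49370963, -0.12306408,  0.04069005])]
tab [array([0.5403929 , 0.12825132, 0.16950384]), array([0.48798155, 0.29798375, 0.16588063])] [([272.2, 183.8], [311.3, 211.6]), ([212.0, 200.5], [323.0, 261.5])] 0.17767716883004592
```

Small grey stand: origin about (0.502, −0.160), yaw 0.142. The bar is at about 47° and its length from the hinge checks out (86 mm against 85). I'll move above a point in front of the bar, closing the jaws and turning so that tool y lies along the stand's x.

Emit:
send_rows(targets=[{"linear":[0.25,-0.135,0],"turn":[0,0,-0.66],"jaw":255},{"linear":[0.25,-0.135,0],"turn":[0,0,-0.66],"jaw":255},{"linear":[0.25,-0.135,0],"turn":[0,0,-0.66],"jaw":255},{"linear":[0.25,-0.135,0],"turn":[0,0,-0.66],"jaw":255},{"linear":[0.5,-0.267,0],"turn":[0,0,-1.334],"jaw":255},{"linear":[0.5,-0.267,0],"turn":[0,0,-1.334],"jaw":255},{"linear":[0.5,-0.267,0],"turn":[0,0,-1.334],"jaw":255},{"linear":[0.5,-0.267,0],"turn":[0,0,-1.334],"jaw":255},{"linear":[0.5,-0.267,0],"turn":[0,0,-1.334],"jaw":255},{"linear":[0.5,-0.267,0],"turn":[0,0,-1.334],"jaw":255}])

```text
clock: 1.35
eef_pos: [0.5996, -0.1399, 0.2309]
orientation: [-0.001, 0.652, 0.759, 0.003]
force: [-0.2, -0.4, -0.4]
width: 0.0001
```

```bash
cat >> h.py <<'E'
from scipy.spatial.transform import Rotation as Ro
def RT(s):
    w,x,y,z=s["orientation"]; return Ro.from_quat([x,y,z,w])
O=np.array([.502,-.160,0]);YAW=.142
def goto(p,yaw=None,R=None):
    s=manip.sense();r=RT(s)
    print('t',round(s["clock"],2),'p',s["eef_pos"].round(4),'yaw',np.arctan2(*r.as_matrix()[1::-1,0]).round(3),'z',r.as_matrix()[:,2].round(3),'F',s["force"].round(2),'w',round(s["width"],4),'q',s["q"].round(2))
    rs=r.inv().apply(np.array(s["eef_pos"])-0) if 0 else None
    rel=Ro.from_euler('z',-YAW).apply(np.array(s["eef_pos"])-O); print('in stand',rel.round(4))
    if p is not None: print('lin',r.inv().apply(np.array(p)-s["eef_pos"]).round(4))
    if yaw is not None:
        c,d=np.cos(yaw),np.sin(yaw); R=Ro.from_matrix(np.array([[c,d,0],[d,-c,0],[0,0,-1]]))
    if R is not None: print('turn',(r.inv()*R).as_rotvec().round(4))
def SW(v): return O+Ro.from_euler('z',YAW).apply(v)
E
python3 - <<'E'
from h import *
goto(SW([.095,0,.075]),YAW+np.pi/2)
E
```

```text
t 1.35 p [ 0.5996 -0.1399  0.2309] yaw 1.722 z [ 0.002  0.007 -1.   ] F [-0.16 -0.41 -0.38] w 0.0001 q [ 0.45  0.71 -0.53  1.59  0.41  0.95 -0.06]
in stand [0.0995 0.0061 0.2309]
lin [-0.007  -0.005   0.1559]
turn [ 0.0028 -0.0062  0.0093]
```

Emit:
send_rows(targets=[{"linear":[-0.006,0,0.06],"turn":[0,0,0.009],"jaw":255},{"linear":[-0.006,0,0.12],"turn":[0,0,0.009],"jaw":255},{"linear":[-0.006,0,0.156],"turn":[0,0,0.009],"jaw":255},{"linear":[-0.006,0,0.156],"turn":[0,0,0.009],"jaw":255},{"linear":[-0.006,0,0.156],"turn":[0,0,0.009],"jaw":255}])

```text
clock: 1.98
eef_pos: [0.6017, -0.1452, 0.0763]
orientation: [-0.001, 0.655, 0.755, 0.004]
force: [0.9, 0.5, 0.7]
width: -0.0
```

Run:
```python
from h import *
goto(SW([.095,0,.075]),YAW+np.pi/2)
o=np.zeros((450,800,3),np.uint8)
c=cam("top");o[:450,:400]=cv2.resize(c["frame"][165:240,330:397],(400,450),interpolation=cv2.INTER_CUBIC)
c=cam("side");o[:450,400:]=cv2.resize(c["frame"][140:215,290:357],(400,450),interpolation=cv2.INTER_CUBIC)
cv2.imwrite("pics/pre.png",o[:,:,::-1])
```

```text
t 1.98 p [ 0.6017 -0.1452  0.0763] yaw 1.712 z [ 0.004  0.006 -1.   ] F [0.94 0.47 0.71] w -0.0 q [ 0.39  0.91 -0.42  1.69  0.54  0.65 -0.18]
in stand [0.1008 0.0005 0.0763]
lin [-0.0005 -0.0058  0.0012]
turn [ 0.0047 -0.0056 -0.0003]
```

View pics/pre.png

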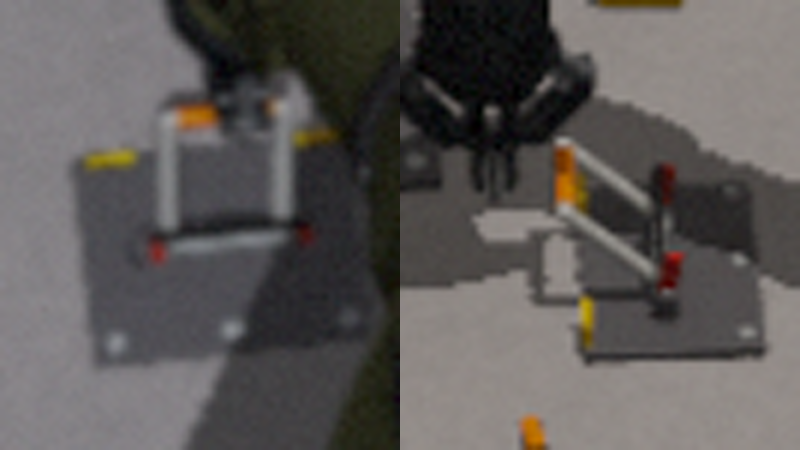

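Emit:
send_rows(targets=[{"linear":[0,-0.01,0],"turn":[0,0,0],"jaw":255},{"linear":[0,-0.017,0],"turn":[0,0,0],"jaw":255},{"linear":[0,-0.022,-0.001],"turn":[0,0,0],"jaw":255},{"linear":[0,-0.026,-0.002],"turn":[0,0,0],"jaw":255},{"linear":[0,-0.03,-0.004],"turn":[0,0,0],"jaw":255},{"linear":[0,-0.035,-0.006],"turn":[0,0,0],"jaw":255},{"linear":[0,-0.04,-0.008],"turn":[0,0,0],"jaw":255}])

```text
clock: 2.95
eef_pos: [0.5673, -0.15, 0.0867]
orientation: [0.004, 0.655, 0.756, 0.008]
force: [8.3, 0.9, 5.8]
width: -0.0003
```

Run:
```python
from h import *
goto(SW([.026,0,.088]),YAW+np.pi/2)
```

```text
t 2.95 p [ 0.5673 -0.15    0.0867] yaw 1.713 z [ 0.016  0.007 -1.   ] F [8.33 0.87 5.82] w -0.0003 q [ 0.42  0.86 -0.41  1.8   0.56  0.58 -0.19]
in stand [0.0661 0.0006 0.0867]
lin [-0.0006 -0.0401 -0.0019]
turn [ 0.0166 -0.0049  0.0004]
```

Run:
```python
from h import *
goto(None)
o=np.zeros((450,800,3),np.uint8)
c=cam("top");o[:450,:400]=cv2.resize(c["frame"][165:240,330:397],(400,450),interpolation=cv2.INTER_CUBIC)
c=cam("side");o[:450,400:]=cv2.resize(c["frame"][140:215,290:357],(400,450),interpolation=cv2.INTER_CUBIC)
cv2.imwrite("pics/p1.png",o[:,:,::-1])
goto(None)
```

```text
t 2.95 p [ 0.5673 -0.15    0.0867] yaw 1.713 z [ 0.016  0.007 -1.   ] F [8.33 0.87 5.82] w -0.0003 q [ 0.42  0.86 -0.41  1.8   0.56  0.58 -0.19]
in stand [0.0661 0.0006 0.0867]
t 3.05 p [ 0.5671 -0.1501  0.0871] yaw 1.713 z [ 0.015  0.007 -1.   ] F [6.17 0.37 6.62] w 0.0001 q [ 0.42  0.86 -0.41  1.8   0.56  0.58 -0.19]
in stand [0.0658 0.0005 0.0871]
```

View pics/p1.png

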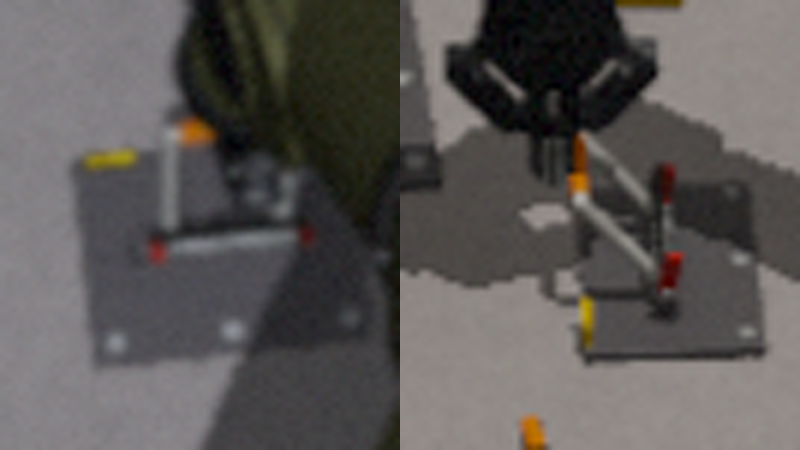

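The tool is pushed up as well as forward, so the fingertip is riding on the upper half of the bar. I'll back off, drop lower and push again.

Emit:
send_rows(targets=[{"linear":[0,0.012,0],"turn":[-0.015,0,0],"jaw":255},{"linear":[0,0.015,0.01],"turn":[-0.015,0,0],"jaw":255},{"linear":[0,0.015,0.024],"turn":[-0.015,0,0],"jaw":255},{"linear":[0,0.015,0.024],"turn":[-0.015,0,0],"jaw":255}])

```text
clock: 3.55
eef_pos: [0.58, -0.1478, 0.061]
orientation: [0.006, 0.655, 0.756, 0.012]
force: [-0.0, 0.4, 0.0]
width: 0.0
```

Run:
```python
from h import *
goto(None)
o=np.zeros((450,800,3),np.uint8)
c=cam("top");o[:450,:400]=cv2.resize(c["frame"][165:240,330:397],(400,450),interpolation=cv2.INTER_CUBIC)
c=cam("side");o[:450,400:]=cv2.resize(c["frame"][140:215,290:357],(400,450),interpolation=cv2.INTER_CUBIC)
cv2.imwrite("pics/p2.png",o[:,:,::-1])
print(blobs(V(c),(6,130,90),(20,255,255),(305,155,360,210)))
```

```text
t 3.55 p [ 0.58   -0.1478  0.061 ] yaw 1.713 z [ 0.025  0.009 -1.   ] F [-0.01  0.35  0.04] w 0.0 q [ 0.4   0.91 -0.38  1.78  0.58  0.54 -0.21]
in stand [0.079 0.001 0.061]
[(16, [319.44, 169.44], [13, 12, 4, 5])]
```

View pics/p2.png

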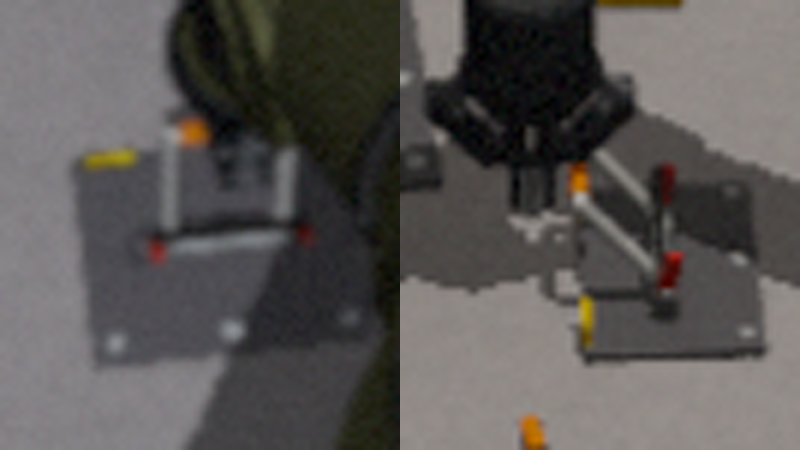

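Emit:
send_rows(targets=[{"linear":[0,-0.006,0],"turn":[0.025,0,0],"jaw":255},{"linear":[0,-0.012,0],"turn":[0.025,0,0],"jaw":255},{"linear":[0,-0.016,0],"turn":[0.025,0,0],"jaw":255},{"linear":[0,-0.02,-0.001],"turn":[0.025,0,0],"jaw":255},{"linear":[0,-0.024,-0.002],"turn":[0.025,0,0],"jaw":255}])

```text
clock: 4.28
eef_pos: [0.5643, -0.15, 0.0667]
orientation: [0.004, 0.655, 0.756, 0.009]
force: [8.2, 0.9, 7.1]
width: 0.0001
```

Run:
```python
from h import *
goto(None,YAW+np.pi/2)
```

```text
t 4.28 p [ 0.5643 -0.15    0.0667] yaw 1.714 z [ 0.018  0.007 -1.   ] F [8.23 0.86 7.1 ] w 0.0001 q [ 0.41  0.89 -0.38  1.82  0.59  0.53 -0.22]
in stand [0.0631 0.001  0.0667]
turn [ 0.0187 -0.0045  0.0014]
```

The bar rises as it swings and friction drags the finger up with it. I need to follow the arc.

Emit:
send_rows(targets=[{"linear":[0,-0.001,-0.004],"turn":[0.018,0,0],"jaw":255},{"linear":[0,-0.004,-0.006],"turn":[0.018,0,0],"jaw":255},{"linear":[0,-0.007,-0.008],"turn":[0.018,0,0],"jaw":255},{"linear":[0,-0.01,-0.01],"turn":[0.018,0,0],"jaw":255},{"linear":[0,-0.013,-0.012],"turn":[0.018,0,0],"jaw":255}])

```text
clock: 4.9
eef_pos: [0.5512, -0.1519, 0.0787]
orientation: [-0.001, 0.655, 0.756, 0.002]
force: [3.6, 0.5, 2.4]
width: -0.0
```

Run:
```python
from h import *
goto(None,YAW+np.pi/2)
o=np.zeros((450,800,3),np.uint8)
c=cam("top");o[:450,:400]=cv2.resize(c["frame"][165:240,330:397],(400,450),interpolation=cv2.INTER_CUBIC)
c=cam("side");o[:450,400:]=cv2.resize(c["frame"][140:215,290:357],(400,450),interpolation=cv2.INTER_CUBIC)
cv2.imwrite("pics/p3.png",o[:,:,::-1])
```

```text
t 4.9 p [ 0.5512 -0.1519  0.0787] yaw 1.714 z [ 0.001  0.005 -1.   ] F [3.61 0.5  2.42] w -0.0 q [ 0.42  0.86 -0.39  1.84  0.57  0.55 -0.2 ]
in stand [0.0499 0.001  0.0787]
turn [ 0.0013 -0.0046  0.0015]
```

View pics/p3.png

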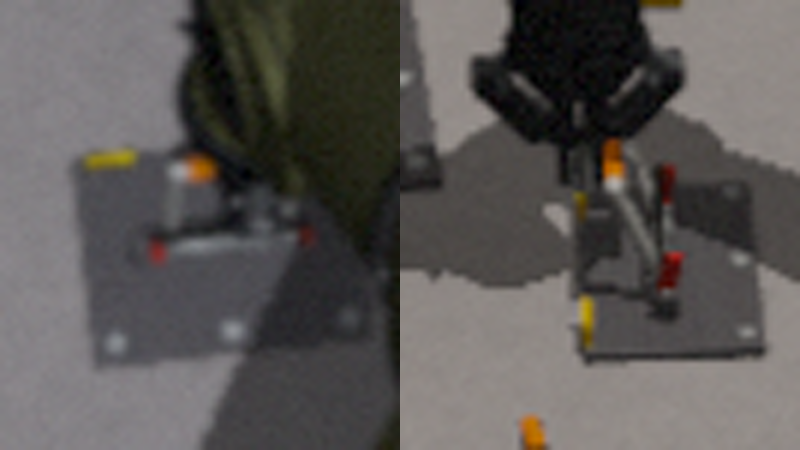

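Emit:
send_rows(targets=[{"linear":[0,-0.004,-0.003],"turn":[0,0,0],"jaw":255},{"linear":[0,-0.008,-0.005],"turn":[0,0,0],"jaw":255},{"linear":[0,-0.012,-0.006],"turn":[0,0,0],"jaw":255},{"linear":[0,-0.016,-0.008],"turn":[0,0,0],"jaw":255},{"linear":[0,-0.02,-0.009],"turn":[0,0,0],"jaw":255}])

```text
clock: 5.62
eef_pos: [0.5307, -0.1551, 0.0877]
orientation: [-0.002, 0.655, 0.756, 0.002]
force: [3.2, -0.0, -1.4]
width: -0.0001
```

Run:
```python
from h import *
goto(None,YAW+np.pi/2)
```

```text
t 5.62 p [ 0.5307 -0.1551  0.0877] yaw 1.714 z [-0.     0.004 -1.   ] F [ 3.25 -0.05 -1.38] w -0.0001 q [ 0.43  0.83 -0.39  1.89  0.58  0.53 -0.21]
in stand [0.0291 0.0008 0.0877]
turn [ 0.0002 -0.0044  0.0012]
```

Emit:
send_rows(targets=[{"linear":[0,-0.002,0],"turn":[0,0,0],"jaw":255},{"linear":[0,-0.004,-0.001],"turn":[0,0,0],"jaw":255},{"linear":[0,-0.006,-0.001],"turn":[0,0,0],"jaw":255},{"linear":[0,-0.008,-0.001],"turn":[0,0,0],"jaw":255}])

```text
clock: 6.12
eef_pos: [0.5231, -0.1562, 0.089]
orientation: [-0.001, 0.655, 0.756, 0.002]
force: [2.1, 0.2, 2.1]
width: -0.0001
```

Emit:
send_rows(targets=[{"linear":[0,-0.0015,0],"turn":[0,0,0],"jaw":255},{"linear":[0,-0.003,0],"turn":[0,0,0],"jaw":255}])

```text
clock: 6.38
eef_pos: [0.5203, -0.1566, 0.0892]
orientation: [-0.001, 0.655, 0.756, 0.002]
force: [3.0, 0.3, 2.5]
width: 0.0002
```

Run:
```python
from h import *
goto(None,YAW+np.pi/2)
o=np.zeros((450,800,3),np.uint8)
c=cam("top");o[:450,:400]=cv2.resize(c["frame"][165:240,330:397],(400,450),interpolation=cv2.INTER_CUBIC)
c=cam("side");o[:450,400:]=cv2.resize(c["frame"][140:215,290:357],(400,450),interpolation=cv2.INTER_CUBIC)
cv2.imwrite("pics/p4.png",o[:,:,::-1])
```

```text
t 6.38 p [ 0.5203 -0.1566  0.0892] yaw 1.714 z [ 0.001  0.004 -1.   ] F [2.98 0.28 2.55] w 0.0002 q [ 0.44  0.82 -0.39  1.92  0.59  0.51 -0.21]
in stand [0.0186 0.0008 0.0892]
turn [ 0.0018 -0.0041  0.0014]
```

View pics/p4.png

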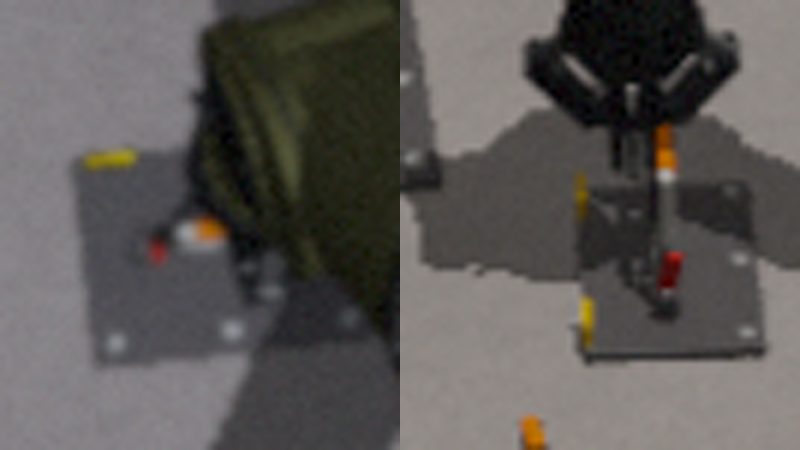

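Close to upright. I'll step 1 mm at a time, watching the force.

Emit:
send_rows(targets=[{"linear":[0,-0.0015,0],"turn":[0,0,0],"jaw":255},{"linear":[0,-0.003,0],"turn":[0,0,0],"jaw":255}])

```text
clock: 6.72
eef_pos: [0.517, -0.1571, 0.0891]
orientation: [-0.001, 0.655, 0.756, 0.002]
force: [2.5, 1.1, 1.8]
width: 0.0
```

Emit:
send_rows(targets=[{"linear":[0,-0.0015,0],"turn":[0,0,0],"jaw":255},{"linear":[0,-0.003,0],"turn":[0,0,0],"jaw":255}])

```text
clock: 6.98
eef_pos: [0.5139, -0.1575, 0.0891]
orientation: [-0.001, 0.655, 0.756, 0.002]
force: [1.2, 1.5, 1.8]
width: 0.0
```

Emit:
send_rows(targets=[{"linear":[0,-0.0015,0],"turn":[0,0,0],"jaw":255},{"linear":[0,-0.003,0],"turn":[0,0,0],"jaw":255}])

```text
clock: 7.22
eef_pos: [0.5106, -0.1579, 0.089]
orientation: [-0.001, 0.655, 0.756, 0.002]
force: [1.7, -0.6, 0.7]
width: 0.0001
```

Emit:
send_rows(targets=[{"linear":[0,-0.001,0],"turn":[0,0,0],"jaw":255},{"linear":[0,-0.002,0],"turn":[0,0,0],"jaw":255}])

```text
clock: 7.48
eef_pos: [0.5085, -0.1583, 0.0889]
orientation: [-0.001, 0.655, 0.756, 0.002]
force: [2.0, 1.6, -0.0]
width: 0.0001
```

Emit:
send_rows(targets=[{"linear":[0,-0.001,0],"turn":[0,0,0],"jaw":255},{"linear":[0,-0.002,0],"turn":[0,0,0],"jaw":255}])

```text
clock: 7.72
eef_pos: [0.5064, -0.1585, 0.0888]
orientation: [-0.002, 0.655, 0.756, 0.002]
force: [2.9, 0.6, -1.8]
width: 0.0001
```

Emit:
send_rows(targets=[{"linear":[0,-0.001,0],"turn":[0,0,0],"jaw":255},{"linear":[0,-0.002,0],"turn":[0,0,0],"jaw":255}])

```text
clock: 7.98
eef_pos: [0.5042, -0.1588, 0.0886]
orientation: [-0.002, 0.655, 0.756, 0.002]
force: [2.8, 0.6, -2.0]
width: -0.0004
```

Emit:
send_rows(targets=[{"linear":[0,-0.001,0],"turn":[0,0,0],"jaw":255},{"linear":[0,-0.0015,0],"turn":[0,0,0],"jaw":255}])

```text
clock: 8.22
eef_pos: [0.5027, -0.1591, 0.0886]
orientation: [-0.002, 0.655, 0.756, 0.002]
force: [2.4, 0.5, -2.9]
width: 0.0
```

Emit:
send_rows(targets=[{"linear":[0,-0.001,0],"turn":[0,0,0],"jaw":255},{"linear":[0,-0.0015,0],"turn":[0,0,0],"jaw":255}])

```text
clock: 8.48
eef_pos: [0.5017, -0.1592, 0.0886]
orientation: [-0.001, 0.655, 0.756, 0.002]
force: [4.8, 1.2, -3.6]
width: 0.0002
```

Run:
```python
from h import *
goto(None,YAW+np.pi/2)
o=np.zeros((450,800,3),np.uint8)
c=cam("top");o[:450,:400]=cv2.resize(c["frame"][165:240,330:397],(400,450),interpolation=cv2.INTER_CUBIC)
c=cam("side");o[:450,400:]=cv2.resize(c["frame"][140:215,290:357],(400,450),interpolation=cv2.INTER_CUBIC)
cv2.imwrite("pics/p5.png",o[:,:,::-1])
```

```text
t 8.47 p [ 0.5017 -0.1592  0.0886] yaw 1.714 z [ 0.001  0.005 -1.   ] F [ 4.85  1.17 -3.6 ] w 0.0002 q [ 0.45  0.81 -0.37  1.97  0.6   0.47 -0.22]
in stand [-0.0002  0.0008  0.0886]
turn [ 0.0013 -0.0046  0.0013]
```

View pics/p5.png

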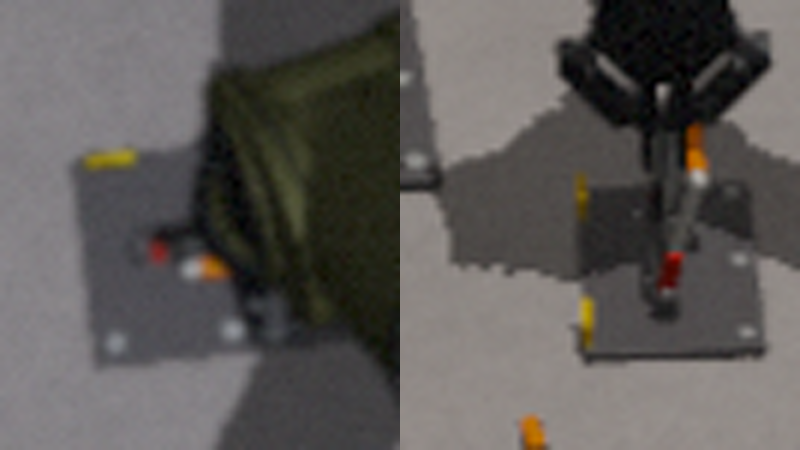

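The force is starting to climb. I'll go on with small presses.

Emit:
send_rows(targets=[{"linear":[0,-0.0015,0],"turn":[0,0,0],"jaw":255},{"linear":[0,-0.0015,0],"turn":[0,0,0],"jaw":255}])

```text
clock: 8.82
eef_pos: [0.5015, -0.1592, 0.0888]
orientation: [-0.001, 0.655, 0.756, 0.003]
force: [5.2, 0.3, -5.3]
width: -0.0001
```

Emit:
send_rows(targets=[{"linear":[0,-0.002,0],"turn":[0,0,0],"jaw":255},{"linear":[0,-0.002,0],"turn":[0,0,0],"jaw":255}])

```text
clock: 9.07
eef_pos: [0.5014, -0.1591, 0.089]
orientation: [0.001, 0.654, 0.756, 0.004]
force: [5.4, 0.4, -5.2]
width: -0.0003
```

Emit:
send_rows(targets=[{"linear":[0,-0.003,0.001],"turn":[0,0,0],"jaw":255},{"linear":[0,-0.0035,0.001],"turn":[0,0,0],"jaw":255}])

```text
clock: 9.32
eef_pos: [0.5013, -0.1591, 0.0889]
orientation: [0.003, 0.654, 0.756, 0.007]
force: [7.2, 0.6, -1.6]
width: -0.0001
```

Emit:
send_rows(targets=[{"linear":[0,-0.0045,0.001],"turn":[0,0,0],"jaw":255},{"linear":[0,-0.0045,0.001],"turn":[0,0,0],"jaw":255}])

```text
clock: 9.57
eef_pos: [0.5011, -0.1591, 0.089]
orientation: [0.006, 0.654, 0.757, 0.01]
force: [9.1, 1.1, -0.8]
width: 0.0001
```

9.1 N and firmly stopped. I'll hold about 10 N for half a second.

Emit:
send_rows(targets=[{"linear":[0,-0.005,0],"turn":[0,0,0],"jaw":255},{"linear":[0,-0.005,0],"turn":[0,0,0],"jaw":255},{"linear":[0,-0.005,0],"turn":[0,0,0],"jaw":255},{"linear":[0,-0.005,0],"turn":[0,0,0],"jaw":255}])

```text
clock: 10.07
eef_pos: [0.5011, -0.159, 0.0896]
orientation: [0.009, 0.653, 0.757, 0.014]
force: [10.5, -0.0, -5.1]
width: -0.0001
```

Run:
```python
from h import *
goto(None,YAW+np.pi/2)
o=np.zeros((450,800,3),np.uint8)
c=cam("top");o[:450,:400]=cv2.resize(c["frame"][165:240,330:397],(400,450),interpolation=cv2.INTER_CUBIC)
c=cam("side");o[:450,400:]=cv2.resize(c["frame"][140:215,290:357],(400,450),interpolation=cv2.INTER_CUBIC)
cv2.imwrite("pics/p6.png",o[:,:,::-1])
goto(None)
```

```text
t 10.07 p [ 0.5011 -0.159   0.0896] yaw 1.717 z [ 0.032  0.009 -0.999] F [10.48 -0.04 -5.09] w -0.0001 q [ 0.45  0.8  -0.36  2.    0.62  0.42 -0.24]
in stand [-0.0007  0.0011  0.0896]
turn [ 0.0328 -0.0046  0.0046]
t 10.18 p [ 0.5011 -0.159   0.0897] yaw 1.717 z [ 0.032  0.009 -0.999] F [10.44  0.79 -5.92] w -0.0001 q [ 0.45  0.8  -0.36  2.    0.62  0.42 -0.24]
in stand [-0.0007  0.0011  0.0897]
```

View pics/p6.png

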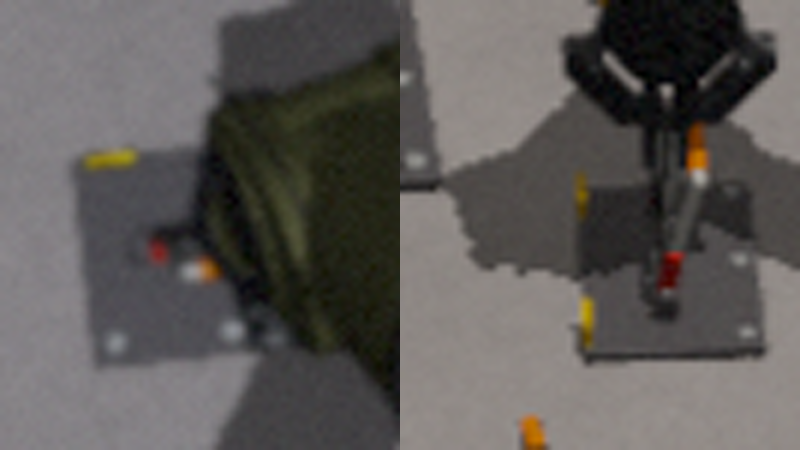

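The leg is home: it held 9 to 12 N for more than 0.5 s without moving further. Now I'll back away and rise.

Emit:
send_rows(targets=[{"linear":[0,0.01,0],"turn":[0.033,0,0],"jaw":255},{"linear":[0,0.03,0],"turn":[0.033,0,0],"jaw":255},{"linear":[0,0.05,0],"turn":[0.033,0,0],"jaw":255},{"linear":[0,0.055,-0.05],"turn":[0.033,0,0],"jaw":0},{"linear":[0,0.055,-0.11],"turn":[0.033,0,0],"jaw":0},{"linear":[0,0.055,-0.17],"turn":[0.033,0,0],"jaw":0},{"linear":[0,0.055,-0.19],"turn":[0.033,0,0],"jaw":0},{"linear":[0,0.055,-0.19],"turn":[0.033,0,0],"jaw":0}])

```text
clock: 11.18
eef_pos: [0.5486, -0.1533, 0.2824]
orientation: [-0.001, 0.654, 0.757, 0.001]
force: [0.1, 0.8, -0.6]
width: 0.0852
```

Run:
```python
from h import *
goto([.514,.213,.26],.2995+np.pi/2)
```

```text
t 11.18 p [ 0.5486 -0.1533  0.2824] yaw 1.717 z [-0.001  0.003 -1.   ] F [ 0.09  0.8  -0.63] w 0.0852 q [ 0.53  0.6  -0.57  1.66  0.37  1.   -0.02]
in stand [4.710e-02 1.000e-04 2.824e-01]
lin [0.3673 0.0191 0.0235]
turn [-0.0002 -0.003  -0.1536]
```

Emit:
send_rows(targets=[{"linear":[0.367,0.019,0.02],"turn":[0,0,-0.153],"jaw":0},{"linear":[0.367,0.019,0.02],"turn":[0,0,-0.153],"jaw":0},{"linear":[0.367,0.019,0.02],"turn":[0,0,-0.153],"jaw":0},{"linear":[0.367,0.019,0.02],"turn":[0,0,-0.153],"jaw":0},{"linear":[0.367,0.019,0.02],"turn":[0,0,-0.153],"jaw":0},{"linear":[0.367,0.019,0.02],"turn":[0,0,-0.153],"jaw":0},{"linear":[0.367,0.019,0.02],"turn":[0,0,-0.153],"jaw":0},{"linear":[0.367,0.019,0.02],"turn":[0,0,-0.153],"jaw":0},{"linear":[0.367,0.019,0.02],"turn":[0,0,-0.153],"jaw":0}])

```text
clock: 12.3
eef_pos: [0.514, 0.21, 0.2625]
orientation: [-0.001, 0.595, 0.804, -0.001]
force: [-0.2, -0.0, 0.2]
width: 0.0852
```

Run:
```python
from h import *
goto([.514,.213,.14],.2995+np.pi/2)
o=np.zeros((450,800,3),np.uint8)
c=cam("top");save(c,"pics/top2.png");np.savez("top2.npz",**{k:np.array(v) for k,v in c.items()})
o[:450,:400]=cv2.resize(c["frame"][155:245,200:280],(400,450),interpolation=cv2.INTER_CUBIC)
c=cam("side");np.savez("side2.npz",**{k:np.array(v) for k,v in c.items()})
o[:450,400:]=cv2.resize(c["frame"][200:290,285:365],(400,450),interpolation=cv2.INTER_CUBIC)
cv2.imwrite("pics/g1.png",o[:,:,::-1])
T=V(np.load("top2.npz"));S=V(np.load("side2.npz"))
bx={'T':(335,165,405,235),'S':(305,155,360,210)}
for v,n in((T,'T'),(S,'S')):
    print(n,'orange',blobs(v,(6,130,90),(20,255,255),bx[n]));print(n,'red',blobs(v,(0,130,60),(5,255,255),bx[n])+blobs(v,(174,130,60),(180,255,255),bx[n]))
```

```text
t 12.3 p [0.514  0.21   0.2625] yaw 1.867 z [-0.003  0.    -1.   ] F [-0.21 -0.04  0.25] w 0.0852 q [-0.12  0.61 -0.58  1.73  0.4   0.93 -0.57]
in stand [0.0642 0.3646 0.2625]
lin [0.0027 0.0012 0.1225]
turn [-0.0024 -0.001  -0.0036]
T orange [(66, [371.61, 208.24], [29, 41, 16, 6])]
T red []
S orange [(26, [338.85, 163.23], [32, 4, 4, 9]), (3, [311.0, 209.0], [5, 54, 3, 1])]
S red [(3, [335.0, 185.0], [29, 30, 3, 1])]
```

View pics/g1.png

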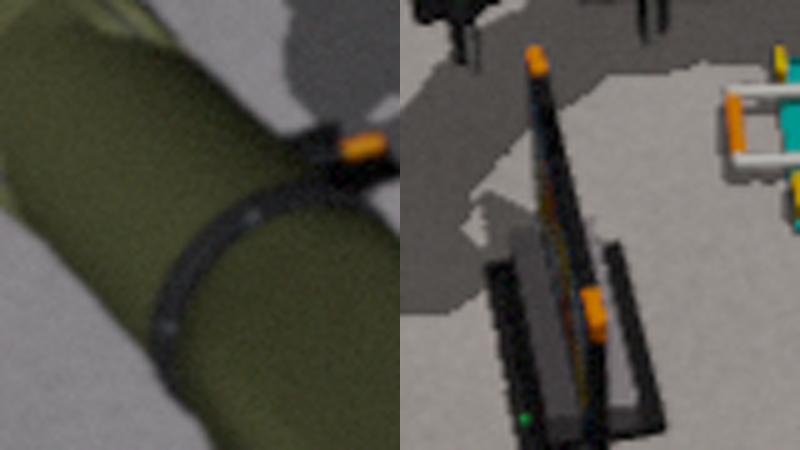

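Emit:
send_rows(targets=[{"linear":[0.003,0.001,0.05],"turn":[0,0,0],"jaw":0},{"linear":[0.003,0.001,0.1],"turn":[0,0,0],"jaw":0},{"linear":[0.003,0.001,0.122],"turn":[0,0,0],"jaw":0},{"linear":[0.003,0.001,0.122],"turn":[0,0,0],"jaw":0},{"linear":[0.003,0.001,0.122],"turn":[0,0,0],"jaw":0}])

```text
clock: 13.02
eef_pos: [0.515, 0.2141, 0.1422]
orientation: [-0.001, 0.595, 0.803, 0.001]
force: [0.0, 0.6, 0.3]
width: 0.0851
```

Run:
```python
from h import *
goto([.514,.213,.14],.2995+np.pi/2)
o=np.zeros((450,800,3),np.uint8)
c=cam("side")
o[:450,200:600]=cv2.resize(c["frame"][200:290,285:365],(400,450),interpolation=cv2.INTER_CUBIC)
cv2.imwrite("pics/g2.png",o[:,:,::-1])
T=V(np.load("top2.npz"));S=V(np.load("side2.npz"))
b=tri(T,(371.61,208.24),S,(338.85,163.23));rel=Ro.from_euler('z',-YAW).apply(b-O)
print('bar',b,rel,T.proj(b),S.proj(b),np.degrees(np.arctan2(rel[2]-.022,rel[0])),np.hypot(rel[2]-.022,rel[0]))
```

```text
t 13.03 p [0.515  0.2141 0.1422] yaw 1.866 z [ 0.     0.002 -1.   ] F [0.01 0.56 0.29] w 0.0851 q [-0.19  0.76 -0.48  1.85  0.54  0.67 -0.7 ]
in stand [0.0658 0.3685 0.1422]
lin [-0.0007 -0.0013  0.0022]
turn [ 0.0008 -0.0023 -0.0043]
bar [ 0.48271612 -0.16375492  0.10667522] [-0.01962119 -0.00098801  0.10667522] [[371.59775202 208.62138034]] [[338.45572918 163.18142819]] 103.04648674771042 0.08691883286407179
```

View pics/g2.png

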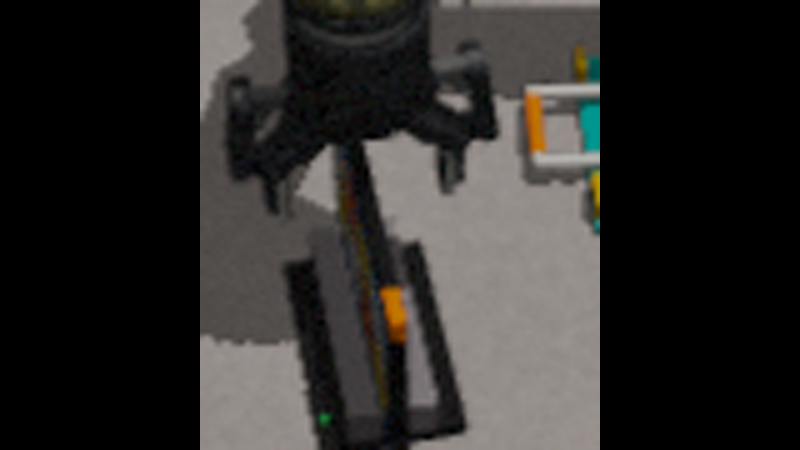

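Fingers straddle the tablet: (275,200) and (450,180) in the crop, with the tablet between. Leg bar now triangulates to 103°, hinge distance 87 mm. Closing the jaws.

Emit:
send_rows(targets=[{"linear":[0,-0.001,0.002],"turn":[0,0,0],"jaw":180},{"linear":[0,-0.001,0.002],"turn":[0,0,0],"jaw":255},{"linear":[0,-0.001,0.002],"turn":[0,0,0],"jaw":255},{"linear":[0,-0.001,0.002],"turn":[0,0,0],"jaw":255},{"linear":[0,-0.001,0.002],"turn":[0,0,0],"jaw":255},{"linear":[0,-0.001,0.002],"turn":[0,0,0],"jaw":255},{"linear":[0,-0.001,0.002],"turn":[0,0,0],"jaw":255}])

```text
clock: 13.95
eef_pos: [0.5144, 0.2142, 0.1407]
orientation: [-0.0, 0.595, 0.803, 0.002]
force: [1.0, 1.3, 2.4]
width: 0.009
```

Emit:
send_rows(targets=[{"linear":[0,0,-0.01],"turn":[0,0,0],"jaw":255},{"linear":[0,0,-0.02],"turn":[0,0,0],"jaw":255},{"linear":[0,0,-0.04],"turn":[0,0,0],"jaw":255},{"linear":[0,0,-0.07],"turn":[0,0,0],"jaw":255},{"linear":[0,0,-0.1],"turn":[0,0,0],"jaw":255},{"linear":[0,0,-0.1],"turn":[0,0,0],"jaw":255},{"linear":[0,0,-0.1],"turn":[0,0,0],"jaw":255}])

```text
clock: 14.82
eef_pos: [0.5136, 0.2132, 0.2398]
orientation: [-0.001, 0.595, 0.803, 0.001]
force: [-0.6, 0.7, -3.7]
width: 0.009
```

Run:
```python
from h import *
goto(None)
c=cam("top");np.savez("top3.npz",**{k:np.array(v) for k,v in c.items()})
o=np.zeros((500,800,3),np.uint8)
o[:,:400]=cv2.resize(c["frame"][130:230,180:300],(400,500),interpolation=cv2.INTER_CUBIC)
c=cam("side");np.savez("side3.npz",**{k:np.array(v) for k,v in c.items()})
o[:,400:]=cv2.resize(c["frame"][170:290,285:381],(400,500),interpolation=cv2.INTER_CUBIC)
cv2.imwrite("pics/g3.png",o[:,:,::-1])
```

```text
t 14.82 p [0.5136 0.2132 0.2398] yaw 1.866 z [-0.     0.002 -1.   ] F [-0.58  0.74 -3.72] w 0.009 q [-0.13  0.63 -0.57  1.76  0.43  0.88 -0.6 ]
in stand [0.0643 0.3678 0.2398]
```

View pics/g3.png

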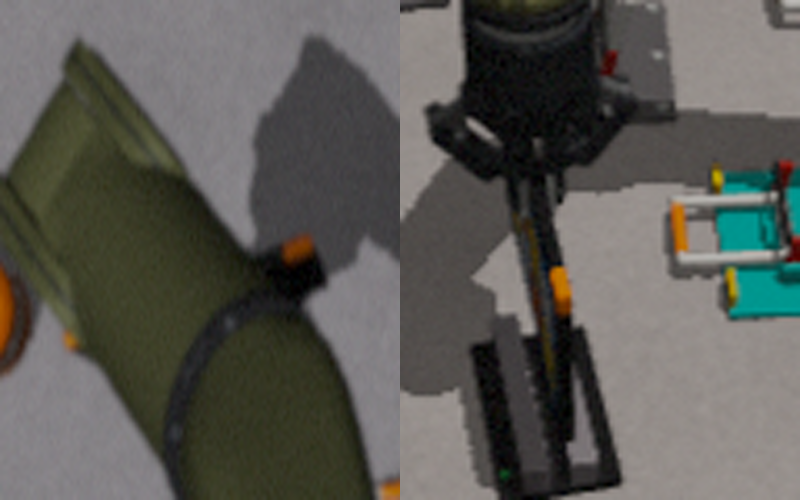

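Tablet is clear of the dock. I'll carry it over the stand, high and still upright.

```bash
cat >> h.py <<'E'
def place(fx,fz,phi,L=.129,fy=0.):
    z=np.array([np.sin(phi),0,-np.cos(phi)]);x=np.array([0,1.,0]);y=np.cross(z,x)
    R=Ro.from_euler('z',YAW)*Ro.from_matrix(np.c_[x,y,z]); p=SW(np.array([fx,fy,fz])-L*z)
    goto(p,R=R)
    s=manip.sense();M=RT(s).as_matrix(); f=s["eef_pos"]+L*M[:,2]
    zz=Ro.from_euler('z',-YAW).apply(M[:,2]); print('foot now',Ro.from_euler('z',-YAW).apply(f-O).round(4),'tilt',np.arctan2(zz[0],-zz[2]).round(3))
E
python3 - <<'E'
from h import *
place(.035,.15,0)
E
```

```text
t 14.93 p [0.5134 0.2131 0.2393] yaw 1.866 z [-0.001  0.002 -1.   ] F [-0.65  0.19 -2.6 ] w 0.0091 q [-0.13  0.63 -0.57  1.76  0.43  0.88 -0.6 ]
in stand [0.0641 0.3678 0.2393]
lin [-0.3589 -0.085  -0.0403]
turn [-0.0009 -0.0018  0.1535]
foot now [0.064  0.368  0.1103] tilt -0.001
```

Emit:
send_rows(targets=[{"linear":[-0.02,0,-0.04],"turn":[0,0,0],"jaw":255},{"linear":[-0.06,-0.015,-0.04],"turn":[0,0,0.03],"jaw":255},{"linear":[-0.11,-0.03,-0.04],"turn":[0,0,0.06],"jaw":255},{"linear":[-0.16,-0.04,-0.04],"turn":[0,0,0.09],"jaw":255},{"linear":[-0.21,-0.05,-0.04],"turn":[0,0,0.12],"jaw":255},{"linear":[-0.26,-0.06,-0.04],"turn":[0,0,0.15],"jaw":255},{"linear":[-0.31,-0.075,-0.04],"turn":[0,0,0.153],"jaw":255},{"linear":[-0.345,-0.082,-0.04],"turn":[0,0,0.153],"jaw":255},{"linear":[-0.359,-0.085,-0.04],"turn":[0,0,0.153],"jaw":255},{"linear":[-0.359,-0.085,-0.04],"turn":[0,0,0.153],"jaw":255}])

```text
clock: 16.18
eef_pos: [0.5362, -0.1553, 0.2778]
orientation: [-0.002, 0.655, 0.755, -0.0]
force: [-0.0, -0.1, -3.2]
width: 0.0092
```

Run:
```python
from h import *
place(.030,.12,.36)
```

```text
t 16.18 p [ 0.5362 -0.1553  0.2778] yaw 1.712 z [-0.003  0.002 -1.   ] F [-0.04 -0.06 -3.15] w 0.0092 q [ 0.54  0.59 -0.57  1.7   0.37  0.97 -0.03]
in stand [ 3.460e-02 -2.000e-04  2.778e-01]
lin [ 0.     -0.0499  0.0372]
turn [-0.3625 -0.0026 -0.0012]
foot now [0.0343 0.0002 0.1488] tilt -0.002
```

Emit:
send_rows(targets=[{"linear":[0,-0.015,0.0],"turn":[-0.1,0,0],"jaw":255},{"linear":[0,-0.03,0.01],"turn":[-0.2,0,0],"jaw":255},{"linear":[0,-0.042,0.02],"turn":[-0.3,0,0],"jaw":255},{"linear":[0,-0.05,0.03],"turn":[-0.36,0,0],"jaw":255},{"linear":[0,-0.05,0.037],"turn":[-0.36,0,0],"jaw":255},{"linear":[0,-0.05,0.037],"turn":[-0.36,0,0],"jaw":255}])

```text
clock: 16.92
eef_pos: [0.4879, -0.1606, 0.241]
orientation: [0.115, 0.644, 0.744, 0.136]
force: [1.1, 0.4, -3.5]
width: 0.0087
```

Run:
```python
from h import *
place(.030,.04,.34)
c=cam("top");np.savez("top4.npz",**{k:np.array(v) for k,v in c.items()})
o=np.zeros((500,800,3),np.uint8)
o[:,:400]=cv2.resize(c["frame"][150:250,310:430],(400,500),interpolation=cv2.INTER_CUBIC)
c=cam("side");np.savez("side4.npz",**{k:np.array(v) for k,v in c.items()})
o[:,400:]=cv2.resize(c["frame"][110:220,290:378],(400,500),interpolation=cv2.INTER_CUBIC)
cv2.imwrite("pics/h1.png",o[:,:,::-1])
```

```text
t 16.93 p [ 0.4879 -0.1606  0.241 ] yaw 1.715 z [ 0.346  0.053 -0.937] F [ 1.12  0.37 -3.54] w 0.0087 q [ 0.71  0.48 -0.55  2.17  0.47  0.24 -0.04]
in stand [-0.014   0.0014  0.241 ]
lin [-0.0016 -0.0269  0.0748]
turn [ 0.0177 -0.0038  0.0008]
foot now [0.0311 0.0019 0.1202] tilt 0.358
```

View pics/h1.png

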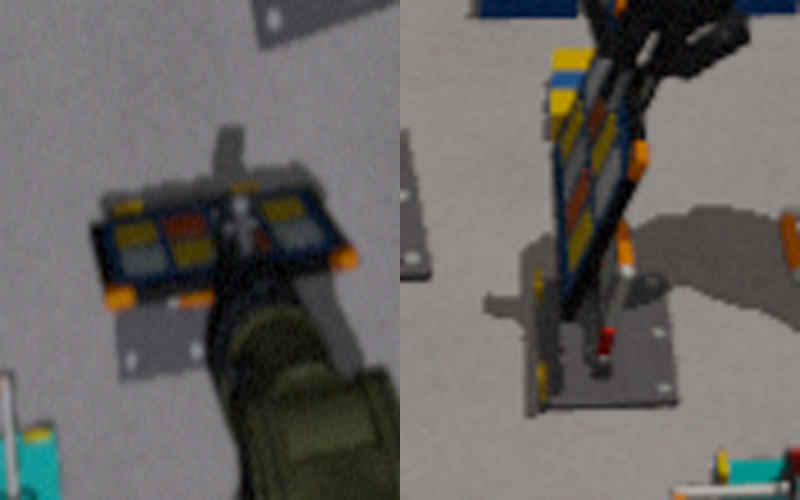

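Run:
```python
from h import *
T=V(np.load("top4.npz"));S=V(np.load("side4.npz"))
a=blobs(T,(6,130,90),(22,255,255),(335,200,420,245));b=blobs(S,(6,130,90),(22,255,255),(325,90,350,165));print(a);print(b)
```

```text
[(25, [413.08, 201.56], [75, 0, 7, 4]), (37, [345.86, 209.3], [7, 7, 9, 5]), (21, [368.0, 209.62], [29, 9, 10, 3])]
[(6, [330.17, 91.0], [4, 0, 4, 3]), (4, [338.5, 110.5], [13, 20, 2, 2]), (28, [342.18, 144.36], [15, 51, 5, 8]), (16, [338.88, 161.75], [13, 69, 3, 6])]
```

Run:
```python
from h import *
T=V(np.load("top4.npz"));S=V(np.load("side4.npz"))
P=blobs(T,(6,130,90),(22,255,255),(400,192,420,212));print(P)
a=tri(T,(345.86,209.3),S,(342.18,144.36));
z=a[2];b=T.plane(P[0][1],z);st=lambda p:Ro.from_euler('z',-YAW).apply(p-O).round(4)
print(st(a),st(b),'mid',(st(a)+st(b))/2,'yaw err',np.arctan2(-(st(a)-st(b))[0],(st(a)-st(b))[1]))
place(.03,.05,.28)
```

```text
[(27, [413.19, 201.37], [10, 7, 7, 5])]
[-0.0237  0.0874  0.2616] [-0.0226 -0.091   0.2616] mid [-0.02315 -0.0018   0.2616 ] yaw err 0.006165841144501659
t 17.02 p [ 0.4887 -0.1611  0.2416] yaw 1.714 z [ 0.348  0.053 -0.936] F [ 1.19  0.21 -3.72] w 0.0094 q [ 0.71  0.48 -0.55  2.17  0.47  0.24 -0.04]
in stand [-0.0134  0.0008  0.2416]
lin [-0.001  -0.0166  0.066 ]
turn [ 0.0794 -0.003   0.0006]
foot now [0.032  0.0012 0.1209] tilt 0.359
```

Square to within 0.006 rad and central to within 2 mm. Descending, with slightly less tilt so the wrist stays in range.

Emit:
send_rows(targets=[{"linear":[-0.001,-0.006,0.022],"turn":[0.03,0,0],"jaw":255},{"linear":[-0.001,-0.012,0.044],"turn":[0.06,0,0],"jaw":255},{"linear":[-0.001,-0.017,0.066],"turn":[0.079,0,0],"jaw":255},{"linear":[-0.001,-0.017,0.066],"turn":[0.079,0,0],"jaw":255},{"linear":[-0.001,-0.017,0.066],"turn":[0.079,0,0],"jaw":255}])

```text
clock: 17.65
eef_pos: [0.4969, -0.1606, 0.1746]
orientation: [0.091, 0.648, 0.749, 0.107]
force: [-0.4, 1.2, -3.7]
width: 0.0092
```

Run:
```python
from h import *
place(.03,.02,.28)
```

```text
t 17.65 p [ 0.4969 -0.1606  0.1746] yaw 1.715 z [ 0.275  0.042 -0.961] F [-0.39  1.17 -3.67] w 0.0092 q [ 0.53  0.6  -0.35  2.17  0.54  0.16 -0.12]
in stand [-5.200e-03  1.000e-04  1.746e-01]
lin [-0.0002 -0.009   0.0293]
turn [ 0.002  -0.0029  0.0013]
foot now [0.0307 0.0005 0.0507] tilt 0.282
```

Emit:
send_rows(targets=[{"linear":[0,-0.003,0.01],"turn":[0,0,0],"jaw":255},{"linear":[0,-0.006,0.02],"turn":[0,0,0],"jaw":255},{"linear":[0,-0.009,0.029],"turn":[0,0,0],"jaw":255},{"linear":[0,-0.009,0.029],"turn":[0,0,0],"jaw":255}])

```text
clock: 18.15
eef_pos: [0.4956, -0.1604, 0.1432]
orientation: [0.09, 0.648, 0.749, 0.106]
force: [0.4, -0.5, -3.8]
width: 0.009
```

Run:
```python
from h import *
place(.03,.008,.28)
c=cam("top");np.savez("top5.npz",**{k:np.array(v) for k,v in c.items()})
o=np.zeros((500,800,3),np.uint8)
o[:,:400]=cv2.resize(c["frame"][150:250,310:430],(400,500),interpolation=cv2.INTER_CUBIC)
c=cam("side");np.savez("side5.npz",**{k:np.array(v) for k,v in c.items()})
o[:,400:]=cv2.resize(c["frame"][110:220,290:378],(400,500),interpolation=cv2.INTER_CUBIC)
cv2.imwrite("pics/h2.png",o[:,:,::-1])
```

```text
t 18.15 p [ 0.4956 -0.1604  0.1432] yaw 1.715 z [ 0.273  0.043 -0.961] F [ 0.39 -0.47 -3.83] w 0.009 q [ 0.46  0.66 -0.24  2.2   0.59  0.06 -0.15]
in stand [-0.0064  0.0005  0.1432]
lin [-0.0005 -0.0024  0.011 ]
turn [-0.0002 -0.0035  0.0015]
foot now [0.0292 0.0009 0.0192] tilt 0.28
```

View pics/h2.png

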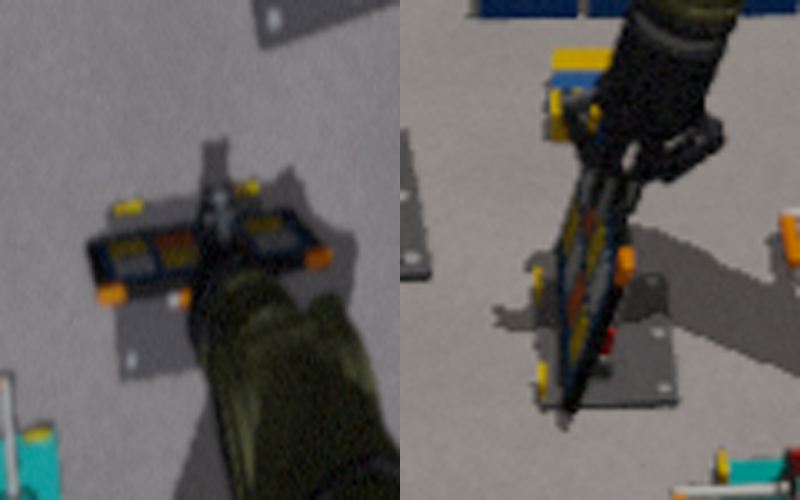

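The wrist joint is near its limit (q6 0.06), so I'll reduce the tilt to 0.2 about the foot, and lay the tablet back with the finger later.

Run:
```python
from h import *
place(.03,.018,.2)
```

```text
t 18.25 p [ 0.4963 -0.1605  0.1441] yaw 1.715 z [ 0.275  0.042 -0.961] F [-0.36  0.04 -2.56] w 0.0091 q [ 0.46  0.65 -0.24  2.2   0.58  0.06 -0.15]
in stand [-0.0057  0.0003  0.1441]
lin [-0.0003  0.0098  0.0025]
turn [ 0.0817 -0.003   0.0016]
foot now [0.0301 0.0007 0.0202] tilt 0.282
```

Emit:
send_rows(targets=[{"linear":[0,0.005,0],"turn":[0.04,0,0],"jaw":255},{"linear":[0,0.01,0.001],"turn":[0.082,0,0],"jaw":255},{"linear":[0,0.01,0.002],"turn":[0.082,0,0],"jaw":255},{"linear":[0,0.01,0.002],"turn":[0.082,0,0],"jaw":255}])

```text
clock: 18.75
eef_pos: [0.5056, -0.1592, 0.1448]
orientation: [0.064, 0.651, 0.752, 0.076]
force: [-0.3, 0.6, -2.8]
width: 0.0088
```

Run:
```python
from h import *
place(.03,.008,.2)
```

```text
t 18.75 p [ 0.5056 -0.1592  0.1448] yaw 1.715 z [ 0.196  0.031 -0.98 ] F [-0.28  0.57 -2.78] w 0.0088 q [ 0.48  0.67 -0.33  2.1   0.55  0.25 -0.15]
in stand [0.0036 0.0002 0.1448]
lin [-0.0003 -0.0013  0.0103]
turn [-0.0008 -0.0028  0.0014]
foot now [0.0292 0.0006 0.0183] tilt 0.199
```

Emit:
send_rows(targets=[{"linear":[0,-0.0005,0.003],"turn":[0,0,0],"jaw":255},{"linear":[0,-0.001,0.006],"turn":[0,0,0],"jaw":255},{"linear":[0,-0.001,0.007],"turn":[0,0,0],"jaw":255}])

```text
clock: 19.12
eef_pos: [0.5056, -0.1591, 0.1373]
orientation: [0.064, 0.651, 0.752, 0.076]
force: [0.8, 0.5, -3.7]
width: 0.0087
```

Emit:
send_rows(targets=[{"linear":[0,0,0.001],"turn":[0,0,0],"jaw":255},{"linear":[0,0,0.002],"turn":[0,0,0],"jaw":255}])

```text
clock: 19.38
eef_pos: [0.506, -0.1591, 0.1353]
orientation: [0.064, 0.651, 0.752, 0.076]
force: [0.1, 0.1, -4.0]
width: 0.0089
```

Emit:
send_rows(targets=[{"linear":[0,0,0.001],"turn":[0,0,0],"jaw":255},{"linear":[0,0,0.002],"turn":[0,0,0],"jaw":255}])

```text
clock: 19.62
eef_pos: [0.5065, -0.159, 0.1349]
orientation: [0.065, 0.651, 0.752, 0.076]
force: [-7.1, 0.1, 24.1]
width: 0.0093
```

Run:
```python
from h import *
place(.03,.008,.2)
```

```text
t 19.62 p [ 0.5065 -0.159   0.1349] yaw 1.715 z [ 0.196  0.03  -0.98 ] F [-7.07  0.12 24.08] w 0.0093 q [ 0.46  0.69 -0.3   2.11  0.57  0.21 -0.16]
in stand [0.0046 0.0004 0.1349]
lin [-0.0004 -0.0003  0.0004]
turn [-0.0001 -0.0017  0.0018]
foot now [0.0302 0.0006 0.0085] tilt 0.2
```

Floor contact at foot z of about 8.5 mm, x 30 mm. I'll relieve the press, keep hold briefly and look.

Emit:
send_rows(targets=[{"linear":[0,0,0],"turn":[0,0,0],"jaw":255},{"linear":[0,0,0],"turn":[0,0,0],"jaw":255}])

```text
clock: 19.88
eef_pos: [0.5068, -0.159, 0.135]
orientation: [0.065, 0.651, 0.752, 0.076]
force: [0.3, -0.2, -0.9]
width: 0.0091
```

Run:
```python
from h import *
place(.03,.008,.2)
c=cam("top");np.savez("top5.npz",**{k:np.array(v) for k,v in c.items()})
o=np.zeros((500,800,3),np.uint8)
o[:,:400]=cv2.resize(c["frame"][150:250,310:430],(400,500),interpolation=cv2.INTER_CUBIC)
c=cam("side");np.savez("side5.npz",**{k:np.array(v) for k,v in c.items()})
o[:,400:]=cv2.resize(c["frame"][110:220,290:378],(400,500),interpolation=cv2.INTER_CUBIC)
cv2.imwrite("pics/h3.png",o[:,:,::-1])
```

```text
t 19.88 p [ 0.5068 -0.159   0.135 ] yaw 1.715 z [ 0.197  0.03  -0.98 ] F [ 0.33 -0.24 -0.95] w 0.0091 q [ 0.46  0.69 -0.3   2.11  0.57  0.21 -0.16]
in stand [0.0048 0.0003 0.135 ]
lin [-0.0003 -0.0006  0.0005]
turn [ 0.0004 -0.0015  0.0019]
foot now [0.0305 0.0005 0.0086] tilt 0.2
```

View pics/h3.png

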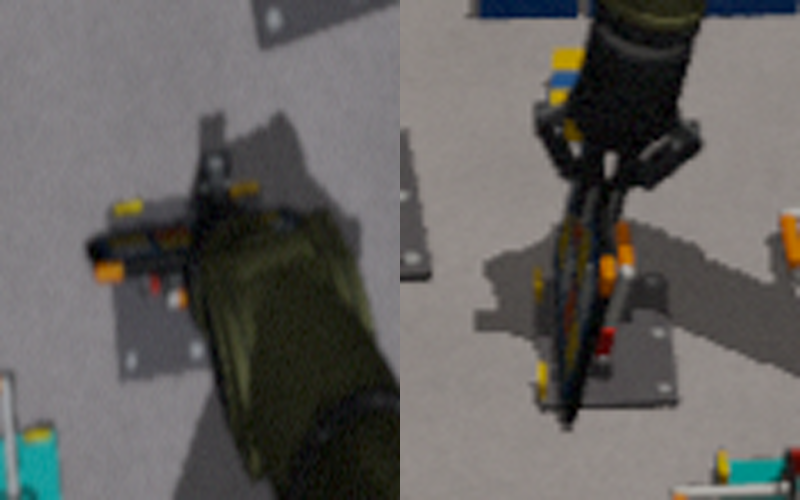

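On the floor behind both lips; the leg bar is behind the tablet. I'll lean the held tablet back a little more about its foot.

Run:
```python
from h import *
place(.0305,.0088,.25)
```

```text
t 19.98 p [ 0.5068 -0.1591  0.135 ] yaw 1.715 z [ 0.197  0.03  -0.98 ] F [-0.55 -0.45  0.9 ] w 0.0092 q [ 0.46  0.69 -0.3   2.11  0.57  0.21 -0.16]
in stand [0.0049 0.0002 0.135 ]
lin [-0.0002 -0.0064 -0.0001]
turn [-0.0496 -0.0015  0.0016]
foot now [0.0305 0.0004 0.0086] tilt 0.2
```

Emit:
send_rows(targets=[{"linear":[0,-0.003,0],"turn":[-0.025,0,0],"jaw":255},{"linear":[0,-0.006,0],"turn":[-0.048,0,0],"jaw":255},{"linear":[0,-0.006,0],"turn":[-0.048,0,0],"jaw":255}])

```text
clock: 20.35
eef_pos: [0.5013, -0.1599, 0.1338]
orientation: [0.081, 0.649, 0.75, 0.094]
force: [-0.2, 0.3, -1.3]
width: 0.0091
```

Emit:
send_rows(targets=[{"linear":[0,0,0],"turn":[0,0,0],"jaw":215},{"linear":[0,0,0],"turn":[0,0,0],"jaw":200},{"linear":[0,0,0],"turn":[0,0,0],"jaw":190},{"linear":[0,0,0],"turn":[0,0,0],"jaw":190}])

```text
clock: 20.85
eef_pos: [0.5014, -0.1599, 0.1338]
orientation: [0.081, 0.649, 0.75, 0.094]
force: [-1.4, -0.4, -1.3]
width: 0.0219
```

Run:
```python
from h import *
place(.03,.008,.25)
c=cam("top");np.savez("top5.npz",**{k:np.array(v) for k,v in c.items()})
o=np.zeros((500,800,3),np.uint8)
o[:,:400]=cv2.resize(c["frame"][150:250,310:430],(400,500),interpolation=cv2.INTER_CUBIC)
c=cam("side");np.savez("side5.npz",**{k:np.array(v) for k,v in c.items()})
o[:,400:]=cv2.resize(c["frame"][110:220,290:378],(400,500),interpolation=cv2.INTER_CUBIC)
cv2.imwrite("pics/h4.png",o[:,:,::-1])
```

```text
t 20.85 p [ 0.5014 -0.1599  0.1338] yaw 1.715 z [ 0.244  0.036 -0.969] F [-1.41 -0.38 -1.34] w 0.0219 q [ 0.44  0.68 -0.25  2.17  0.6   0.1  -0.18]
in stand [-0.0006  0.0002  0.1338]
lin [-0.0002 -0.0015  0.0005]
turn [-0.001  -0.0016  0.0017]
foot now [0.0312 0.0004 0.0088] tilt 0.249
```

View pics/h4.png

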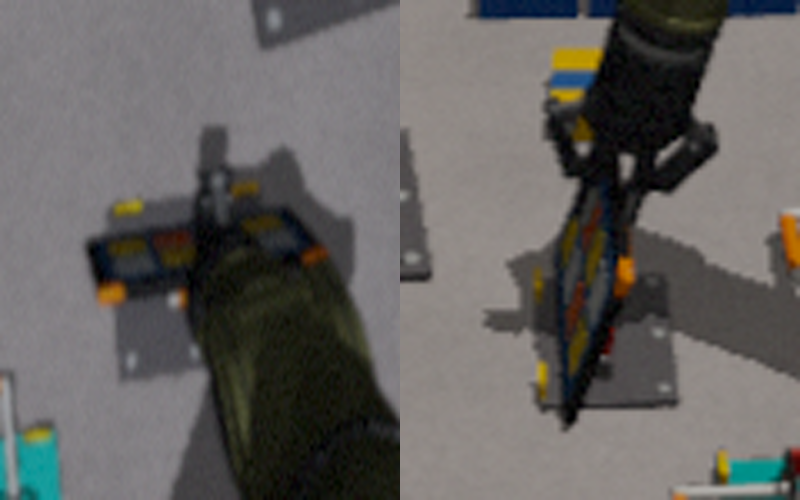

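The tablet rests on the rear finger. Lowering it back onto the leg by moving the tool backward slowly.

Emit:
send_rows(targets=[{"linear":[0,-0.002,-0.0005],"turn":[0.005,0,0],"jaw":190},{"linear":[0,-0.004,-0.001],"turn":[0.01,0,0],"jaw":190},{"linear":[0,-0.006,-0.0015],"turn":[0.015,0,0],"jaw":190},{"linear":[0,-0.008,-0.002],"turn":[0.02,0,0],"jaw":190},{"linear":[0,-0.01,-0.0025],"turn":[0.02,0,0],"jaw":190},{"linear":[0,-0.01,-0.0025],"turn":[0.02,0,0],"jaw":190}])

```text
clock: 21.7
eef_pos: [0.4908, -0.1615, 0.1337]
orientation: [0.074, 0.65, 0.751, 0.087]
force: [-1.3, -1.0, -0.5]
width: 0.0216
```

```bash
cat >> h.py <<'E'
def snap(n):
    c=cam("top");np.savez("topx.npz",**{k:np.array(v) for k,v in c.items()})
    o=np.zeros((500,800,3),np.uint8)
    o[:,:400]=cv2.resize(c["frame"][150:250,310:430],(400,500),interpolation=cv2.INTER_CUBIC)
    c=cam("side");np.savez("sidex.npz",**{k:np.array(v) for k,v in c.items()})
    o[:,400:]=cv2.resize(c["frame"][110:220,290:378],(400,500),interpolation=cv2.INTER_CUBIC)
    cv2.imwrite(f"pics/{n}.png",o[:,:,::-1])
E
python3 - <<'E'
from h import *
place(.03,.008,.23); snap("h5")
E
```

```text
t 21.7 p [ 0.4908 -0.1615  0.1337] yaw 1.715 z [ 0.224  0.034 -0.974] F [-1.25 -1.05 -0.55] w 0.0216 q [ 0.45  0.67 -0.26  2.17  0.6   0.12 -0.17]
in stand [-1.130e-02  1.000e-04  1.337e-01]
lin [-0.0002  0.0116  0.0028]
turn [-0.0015 -0.0015  0.0016]
foot now [0.0179 0.0003 0.0081] tilt 0.228
```

View pics/h5.png

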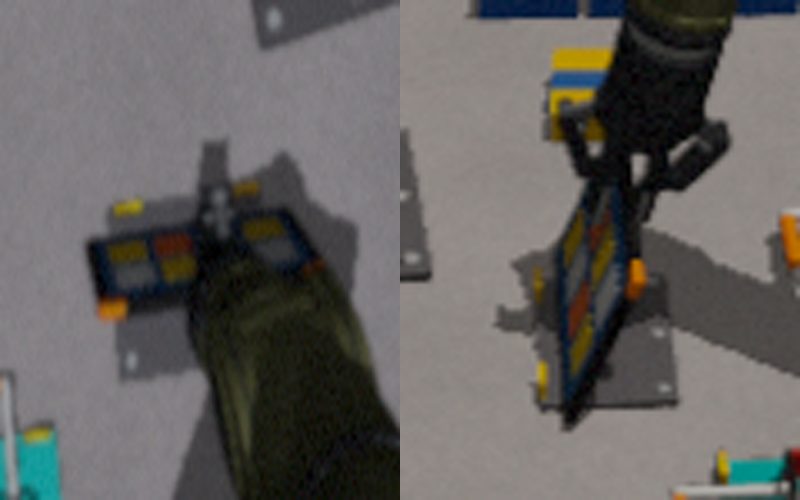

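Emit:
send_rows(targets=[{"linear":[0,-0.002,-0.0005],"turn":[0,0,0],"jaw":185},{"linear":[0,-0.004,-0.001],"turn":[0,0,0],"jaw":180},{"linear":[0,-0.006,-0.0015],"turn":[0,0,0],"jaw":175},{"linear":[0,-0.006,-0.0015],"turn":[0,0,0],"jaw":170},{"linear":[0,-0.006,-0.0015],"turn":[0,0,0],"jaw":170}])

```text
clock: 22.42
eef_pos: [0.4851, -0.1623, 0.134]
orientation: [0.074, 0.65, 0.751, 0.087]
force: [0.8, -0.7, 0.4]
width: 0.0286
```

Run:
```python
from h import *
place(.03,.008,.23); snap("h6")
```

```text
t 22.43 p [ 0.4851 -0.1623  0.134 ] yaw 1.715 z [ 0.225  0.034 -0.974] F [ 0.8  -0.67  0.44] w 0.0286 q [ 0.45  0.67 -0.25  2.19  0.6   0.11 -0.18]
in stand [-1.70e-02  1.00e-04  1.34e-01]
lin [-0.0001  0.017   0.0044]
turn [-0.0007 -0.0015  0.0017]
foot now [0.0123 0.0003 0.0084] tilt 0.229
```

View pics/h6.png

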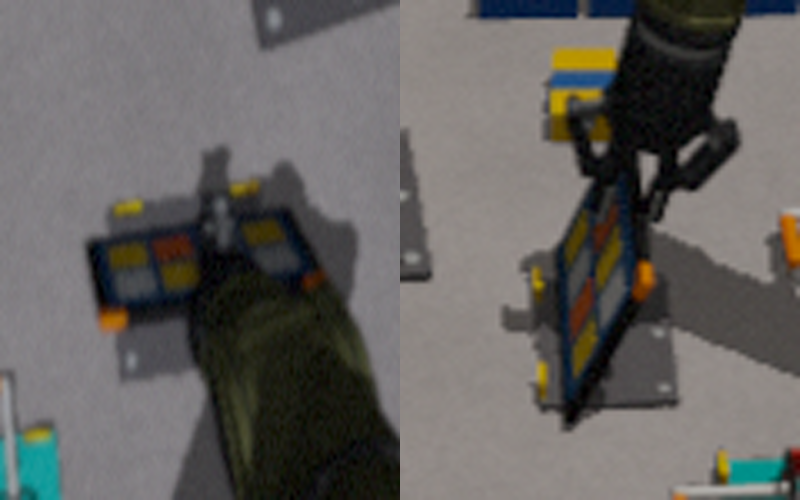

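```bash
cat >> h.py <<'E'
def lean(L=.155):
    T=V(np.load("topx.npz"));S=V(np.load("sidex.npz"));st=lambda p:Ro.from_euler('z',-YAW).apply(p-O).round(4)
    a=blobs(T,(6,130,90),(22,255,255),(330,195,350,225),8);b=blobs(S,(6,130,90),(22,255,255),(335,150,350,180),8);print(a,b)
    p=st(tri(T,a[0][1],S,b[0][1]));print('mark',p,'lean~',np.arctan2(.0305-p[0],p[2]-.008))
    c=blobs(T,(6,130,90),(22,255,255),(390,195,412,225),8)
    if c: q=st(T.plane(c[0][1],p[2]));print(q,'mid y',(p+q)[1]/2)
E
python3 - <<'E'
from h import *
lean()
E
```

```text
[(31, [343.61, 213.45], [10, 17, 8, 4])] [(29, [343.21, 170.97], [6, 17, 5, 9])]
mark [-0.0281  0.0868  0.1492] lean~ 0.39338224471364924
```

Lean is about 0.39 rad, as expected for resting on the bar. Opening the jaws fully.

Emit:
send_rows(targets=[{"linear":[0,0,0],"turn":[0,0,0],"jaw":150},{"linear":[0,0,0],"turn":[0,0,0],"jaw":120},{"linear":[0,0,0],"turn":[0,0,0],"jaw":80},{"linear":[0,0,0],"turn":[0,0,0],"jaw":40},{"linear":[0,0,0],"turn":[0,0,0],"jaw":0},{"linear":[0,0,0],"turn":[0,0,0],"jaw":0}])

```text
clock: 23.28
eef_pos: [0.4851, -0.1623, 0.134]
orientation: [0.074, 0.65, 0.751, 0.087]
force: [1.2, -0.1, -0.3]
width: 0.0853
```

Run:
```python
from h import *
place(.03,.008,.23); snap("h7"); lean()
```

```text
t 23.27 p [ 0.4851 -0.1623  0.134 ] yaw 1.715 z [ 0.225  0.034 -0.974] F [ 1.18 -0.08 -0.32] w 0.0853 q [ 0.45  0.67 -0.25  2.19  0.6   0.11 -0.18]
in stand [-1.70e-02  1.00e-04  1.34e-01]
lin [-0.0002  0.0171  0.0044]
turn [-0.0008 -0.0015  0.0018]
foot now [0.0123 0.0003 0.0083] tilt 0.229
[(30, [343.73, 213.5], [10, 17, 8, 4])] [(27, [343.3, 170.7], [7, 17, 4, 9])]
mark [-0.0283  0.0865  0.1502] lean~ 0.3920916661488194
```

View pics/h7.png

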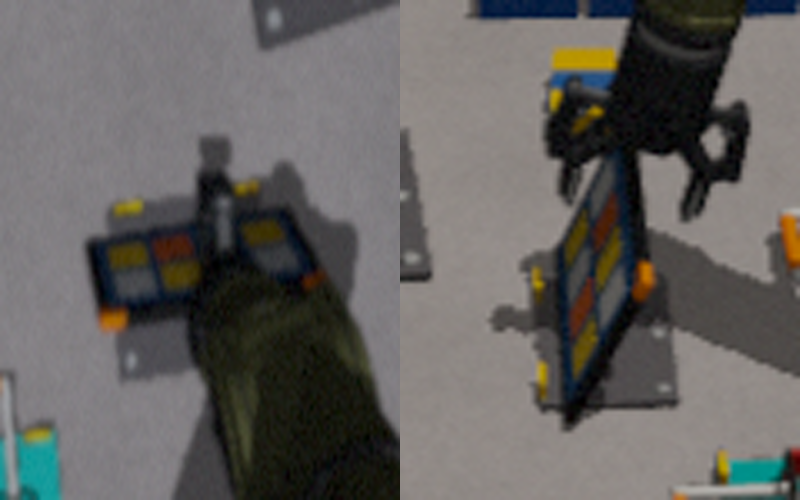

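Jaws clear on both sides and the tablet hasn't moved. Withdrawing along the tool axis.

Emit:
send_rows(targets=[{"linear":[0,0,-0.015],"turn":[0,0,0],"jaw":0},{"linear":[0,0,-0.04],"turn":[0,0,0],"jaw":0},{"linear":[0,0,-0.08],"turn":[0,0,0],"jaw":0},{"linear":[0,0,-0.12],"turn":[0,0,0],"jaw":0},{"linear":[0,0,-0.15],"turn":[0,0,0],"jaw":0},{"linear":[0,0,-0.15],"turn":[0,0,0],"jaw":0}])

```text
clock: 24.12
eef_pos: [0.4521, -0.168, 0.2819]
orientation: [0.077, 0.65, 0.751, 0.087]
force: [0.5, 0.0, -0.8]
width: 0.0854
```

Emit:
send_rows(targets=[{"linear":[0.06,0,0],"turn":[0.1,0,0],"jaw":0},{"linear":[0.12,0,0],"turn":[0.2,0,0],"jaw":0},{"linear":[0.18,0,0],"turn":[0.23,0,0],"jaw":0},{"linear":[0.22,0,0],"turn":[0.23,0,0],"jaw":0},{"linear":[0.22,0,0],"turn":[0.23,0,0],"jaw":0},{"linear":[0.22,0,0],"turn":[0.23,0,0],"jaw":0}])

```text
clock: 24.88
eef_pos: [0.4205, 0.049, 0.2808]
orientation: [0.001, 0.655, 0.756, -0.0]
force: [0.2, -0.2, -0.0]
width: 0.0849
```

Run:
```python
from h import *
goto(None); snap("h8"); lean()
cv2.imwrite("pics/top9.png",np.load("topx.npz")["frame"][:,:,::-1])
```

```text
t 24.88 p [0.4205 0.049  0.2808] yaw 1.713 z [ 0.001 -0.002 -1.   ] F [ 0.22 -0.22 -0.03] w 0.0849 q [ 0.23  0.41 -0.65  2.06  0.35  0.79 -0.49]
in stand [-0.0512  0.2184  0.2808]
[(18, [343.17, 213.89], [10, 18, 7, 3])] [(12, [343.5, 170.42], [7, 18, 4, 6])]
mark [-0.0292  0.0884  0.1531] lean~ 0.3903297088923448
[-0.0272 -0.0891  0.1531] mid y -0.00034999999999999615
```

View pics/h8.png

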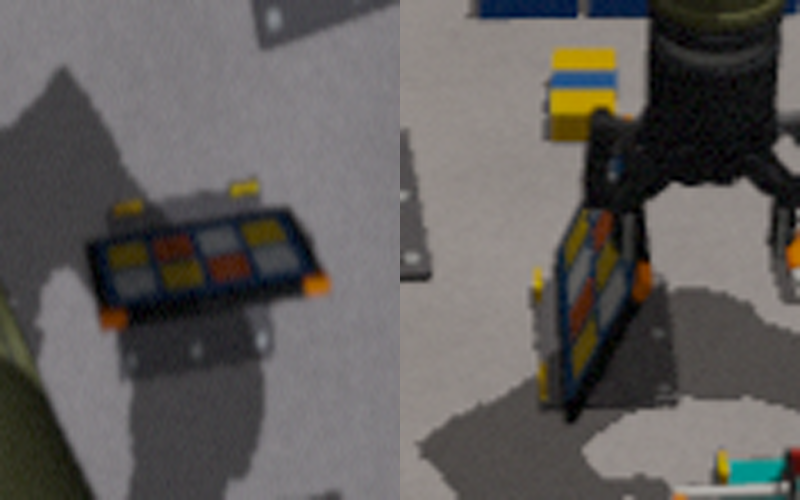

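View pics/top9.png

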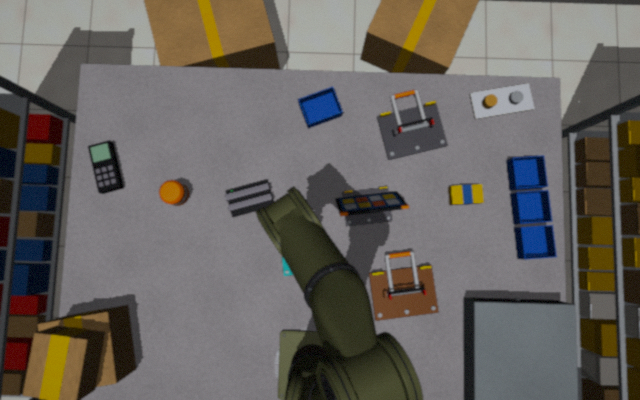

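The tablet leans on the leg at about 0.39 rad, square to about 0.011 rad and central to about 0.4 mm. Bin (320,107), oil filter (173,191) and plug box (466,194) are where they started, and the arm is clear. Handing in.

Run:
```python
from h import *
print(manip.sign_off()); print(manip.sense()["clock"])
```

```text
the job is handed in; nothing more can be done
None
the job is handed in; nothing more can be done
```

The leg is at its stop, the tablet is leaning on it in the small grey stand's channel, and the job is handed in at about 25 s. No verdict was reported.

- **Leg:** I swung it up and back until it met its stop. I then held it with about 9–12 N for over half a second without it moving. My first two pushes had to be redone because friction dragged the finger up. The bar afterwards measured about 103° from flat. I did not measure the bracket's own angle. It is clamped at 94–100° with up to 5° for the pad, so being within 0.11 rad of it is likely but not confirmed.
- **Tablet:** I lifted it clear of the dock and set it on the channel floor while still held. Contact came at foot x = 30 mm and z = 8.5 mm in the stand's frame, with a brief 24 N press that I relieved at once. The wrist joint came close to its limit when tilting, so I lowered the tablet the rest of the way onto the leg with the rear finger, then opened the jaws.
- **Last checks:** The lean is about 0.39 rad, squareness about 0.01 rad, and it is central within about 1 mm. It stayed put when the jaws opened and as the gripper withdrew. The lower edge was set about 8 mm behind its nominal place, which is within the allowed 24 mm; I did not re-measure it after release. The bin, oil filter and plug box show no visible movement in the top view, and the gripper is clear of everything.

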